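Roll the walnut dowel into the sawing cradle

TASK

Using only the fingertips or the outside of the fingers, roll the dark walnut dowel along the bench by its side, up the ramp of the sawing cradle and down into its V-groove. Then push it endwise along the groove until its end is up against the aluminium length stop, ready for sawing, and leave it lying there. Do not take the dowel between the fingers, lift it or ram it, and leave the other things on the bench where they are.

Things in the scene. Friction and masses are not known exactly. Their poses are not given: they have to be found in the camera images.
- blank: The dark walnut dowel to be sawn: a plain round bar 44 mm in diameter and 220 mm long, about 0.22 kg, lying on the bench. Origin at its middle, on its axis (22 mm above the bench at the start); its x axis runs along the bar, towards the end that is to meet the stop. Its y and z axes turn as it rolls. It rolls easily, stops soon when let go on the flat, and rolls back on the ramp; pushed above its mid-height it wedges there.
- blank_end (a point): Centre of the dowel's end face that is to meet the stop (110 mm along the bar's x from its middle).
- blank_tail (a point): Centre of the dowel's other end face (110 mm the other way), the face to push on endwise.
- cradle: The sawing cradle, bolted to the bench: a plywood V-groove with sides at 30 degrees to the bench, 210 mm long, a red rail behind it, an aluminium stop at one end. Origin on the bench under the bottom of the V, 125 mm from its open end. x runs along the groove towards the stop (the V and ramp reach from x = -125 to 85 mm); y points to the ramp side, from which the dowel is rolled in. A 4 mm saw slot crosses it at x = -25 mm.
- ramp_foot (a point): Point on the ramp's lower edge, on the bench, at y = 87 mm of the cradle. From here the plain ramp rises evenly to the crest.
- crest (a point): Point on the ramp's crest, 11 mm above the bench, at y = 17 mm of the cradle. From here the near side of the V falls at 30 degrees to 1 mm above the bench at y = 0.
- cheek (a point): Point on the upper edge of the V's far side, 24 mm above the bench, at y = -40 mm of the cradle. Behind it stand the red rail (48 mm high, to y = -73 mm) and a foot with two black hand knobs (34 mm high, to y = -107 mm).
- stop (a point): Centre of the top edge of the aluminium stop's face, 46 mm above the bench, at x = 85 mm, y = 0 of the cradle. The stop is 13 mm thick and spans y = -55 to 30 mm. At the other end, x = -125 mm, the groove is open, and the dowel overhangs it by 10 mm when it touches the stop.
- seat (a point): Point on the axis that the dowel has when it lies in the V, at the face of the stop: 26 mm above the bench, at x = 85 mm, y = 0 of the cradle, with the cradle's axes. The centre of the dowel's end face must come here.
- mallet: Bystander, loose: wooden mallet lying on its side, 250 mm long, head 68 mm across. Origin on its underside.
- chisel: Bystander, loose: wood chisel with a red handle lying flat, 270 mm long, 26 mm high. Origin on its underside.
- trysquare: Bystander, loose: try square with a dark wooden stock and a steel blade, lying flat, 220 by 115 mm, 19 mm high. Origin on its underside.
- glue: Bystander, loose: white glue bottle with an orange cap, standing, 54 mm across, 150 mm high. Origin on its underside.
- offcut: Bystander, loose: short pale beech dowel offcut standing on end, 44 mm across, 55 mm high. Origin on its underside.
- pencils: Bystander, loose: steel pot of pencils, 72 mm across, pot 95 mm high, pencils to about 190 mm. Origin on its underside.
Things that resemble listed ones, but are neither listed nor needed, are in the scene too. What is shaped like the blank but blue is not meant.

How it is judged:
On the way, in this order (a step that is already met when the one before it is completed fails the run):
1. the dowel rolls along the flat of the bench towards the cradle (angular speed of blank above 0.25 rad/s and height (world z) of blank below 0.027 m and y of blank in the frame of cradle above 0.095 m and distance of blank from where it was at the start of the episode above 0.02 m), for 0.1 s.
2. the dowel lies down in the V-groove (y of blank in the frame of seat between -0.004 and 0.004 m and z of blank in the frame of seat between -0.004 and 0.005 m and angle between the x axis of blank and the x axis of cradle, either way round below 0.05 rad), for 0.2 s.
At the end, for the whole second after the job is handed in: The dowel lies at rest in the V (its middle within 4 mm sideways and 4 mm below to 5 mm above the seated axis, in line within 0.05 rad), with its end face within 4 mm of the stop (all of step 2 and x of blank_end in the frame of seat between -0.004 and 0.003 m and linear speed of blank below 0.01 m/s); the robot touches nothing.
It fails at once if the dowel is taken between the fingers (the grasp point comes inside it) (x of the grasp point in the frame of blank between -0.105 and 0.105 m and y of the grasp point in the frame of blank between -0.014 and 0.014 m and z of the grasp point in the frame of blank between -0.014 and 0.014 m).
It fails at once if the dowel is lifted: more than 10 mm off the bench before the ramp, or more than 14 mm above its height on the crest (height (world z) of blank above 0.047 m or (height (world z) of blank above 0.032 m and y of blank in the frame of cradle above 0.115 m)).
It fails at once if the dowel is stood or tipped up by more than about 17 degrees (not (angle between blank's own x axis and vertical between 1.27 and 1.87 rad)).
It fails at once if the dowel is rammed or squeezed: over 40 N between fingers and dowel (contact force between the fingers and blank above 40 N).
It fails at once if a bystander is moved by more than 20 mm (distance of any of mallet, chisel, trysquare, glue, offcut, pencils from where it was at the start of the episode above 0.02 m).
It also fails if it takes over 58 s, if anything falls off the work surface, if the arm or the gripper's body presses on something with over 40 N, if the wrist force passes 120 N, or if a joint passes its speed limit or range.

ROBOT

A 6-joint arm with a two-finger parallel gripper is mounted at the origin on the work surface. World frame = base frame: x ahead of the robot, y to its left, z up, the work surface at z = 0. Lengths are in m, angles in rad, forces in N, time in s.
With the tool pointing down it reaches from about 0.35 to 0.8 m from the base axis. Payload 7.3 kg.
Tool frame: the origin (TCP) lies at the very end of the fingers, on their centre line; the grasp point (between the pads) lies 19 mm behind it (env.hold_point_z is the distance from the TCP to the grasp point, in m); z points along the fingers, y is the direction in which the jaws open and shut (so a half turn about z gives the same grasp; the last joint's range is limited). The gripper opens to 85 mm and grips with 20 to 120 N. Pads are 22 mm wide; open, the fingers measure 114 mm over their backs; the gripper's body (76 mm by 85 mm) begins 54 mm behind the grasp point. The pads swing forward as they close: fully open they stand 13 mm farther back than shut.
Start: joints at [1.045, 0.342, 1.524, -0, 1.275, -0.146], TCP at [0.195, 0.488, 0.231] pointing down, gripper open.
Joint ranges: [-2.53, 2.53], [-0.77, 2.02], [0.04, 2.7], [-1, 4.14], [0.28, 2.66], [-3.11, 3.11]. Speed limits (rad/s): [2.57, 2.57, 3.14, 3.14, 3.14, 3.14].

INTERFACE

Orientations are given as a unit quaternion [x, y, z, w].
In Python, from station import telemetry, viewer, job, env gives the robot as it stands.
- The arm moves only by the tool jog_arm, never from a script. Its argument "targets" is a list of rows, each an object with "hand": the opening, from -1 (shut) to 1 (fully open), so that 0 is half open; "linear": the shift along the tool's x, y, z in units of 40 mm (1.0 is 40 mm), a list of three; "delta_rot": the turn, a rotation vector about the tool's x, y, z in units of 8 degrees (1.0 is 8 degrees), a list of three. In form: [{"hand": hand, "linear": [dx, dy, dz], "delta_rot": [wx, wy, wz]}, ...]. A call has exactly 8 rows; each row shifts and turns the commanded pose from where the row before left it, along the tool's axes as they then stand; what a row does not reach is not made up. A row lasts 1/10 s, in which the tool goes at most 50 mm and 8.59 degrees, less where a joint would pass 70% of its speed; a pose out of reach is approached as far as the arm can. A call is refused whole if a number of a shift passes 1 or a number of a turn 1, either way. A call with a gripper value outside its range is refused whole. The fingers move at their own pace and stop on an object; the grip force is fixed at half the most. Time passes only in rows, so rows that do not move let the fingers close, or fill a call up. It gives the time, the measured TCP pose, the force and the opening at its end, in the units of the state.
- telemetry.read_state(): the state, without advancing time (a new reading comes with each control period).
- viewer.grab_frame(name): name is "scene" or "side" or "wrist"; returns a dict with "color" (420x560x3 uint8, blue, green, red), "fx", "fy", "cx", "cy" (pixels), "dist_coeffs" ([k1, k2, p1, p2, k3] as OpenCV has them; the pictures are not rectified), "position" and "attitude" of the camera in the world. Camera axes: x right, y down, z forward; pixel columns grow to the right and rows downward; lengths in m; the calibration is good to about 2 mm. A picture is of the moment at which its call begins. There is no depth.
- job.hand_in(): hands the job in, once; it reports no verdict.
The state is a dict: "time_s": time; "qpos": joint angles; "qvel": joint speeds; "tau": joint torques, N m; "position": TCP position; "orientation": TCP orientation; "contact_force": force on the tool from outside, world axes, zero at the start; "moment": the same for the moment, N m; "gripper_width": finger opening in m.
Only numpy, scipy, OpenCV 4.12 (cv2) and the standard library are available. Lean on these libraries where they do the work, as an engineer would, in place of code of your own. Each camera call takes 0.05 s, during which the arm holds its last target.

## Working session

There is one attempt and no reset: what is moved stays moved. The work goes in short steps, Python scripts to look and compute and a tool call to move; the robot and the scene stay as the last step left them, time stands still between calls to the robot, and variables do not carry over. Pictures are saved under pics/ and viewed, and the job is handed in when it is done.

Besides the shell and the picture viewer there is one more tool, called after "Call:" as name(argument=value, ...) on one line, values as JSON. jog_arm: Moves the arm, as the interface text tells. Its arguments: {"type":"object","properties":{"targets":{"type":"array"}},"required":["targets"]}

```bash
ls; mkdir -p pics
python3 - <<'E'
from station import telemetry, viewer, job, env
import cv2
s=telemetry.read_state(); print(s)
print(env.hold_point_z)
for n in ("scene","side","wrist"):
    f=viewer.grab_frame(n); cv2.imwrite(f"pics/{n}0.png",f["color"])
    print(n,{k:v for k,v in f.items() if k!="color"})
E
```

```text
pics
{'time_s': 0.0, 'qpos': array([ 1.04499941e+00,  3.42734950e-01,  1.52499448e+00,  2.07455916e-05,
        1.27540381e+00, -1.46002473e-01]), 'qvel': array([ 0.00098911,  0.00033645,  0.00047328, -0.00149075,  0.00113499,
        0.00019444]), 'tau': array([-2.75725379e-04, -4.33688200e+01, -2.46022904e+01, -2.70212668e-04,
        7.78048852e-03,  4.44221598e-06]), 'position': array([0.19440951, 0.48725749, 0.23062748]), 'orientation': array([ 1.88760884e-01,  9.82022777e-01, -7.23972476e-04, -2.63269101e-04]), 'contact_force': array([-0.13123155, -0.05812602,  0.63406291]), 'moment': array([-0.01511086,  0.01473637, -0.01444238]), 'gripper_width': 0.08559636092618898}
0.0187
scene {'fx': 465.6154786272148, 'fy': 465.6154786272148, 'cx': 284.71859345518806, 'cy': 209.63010103928772, 'dist_coeffs': array([-0.06062377,  0.        ,  0.        ,  0.        ,  0.        ]), 'position': array([1.51022448, 0.69060197, 0.82937966]), 'attitude': array([ 0.41760284,  0.77167183, -0.42055915, -0.23078226])}
side {'fx': 473.4953340826112, 'fy': 473.4953340826112, 'cx': 284.458249937826, 'cy': 213.5423880214364, 'dist_coeffs': array([-0.06966413,  0.        ,  0.        ,  0.        ,  0.        ]), 'position': array([0.10885595, 1.23343453, 1.00892964]), 'attitude': array([-0.13913655,  0.88565663, -0.4389436 ,  0.0598488 ])}
wrist {'fx': 344.67851545888817, 'fy': 344.67851545888817, 'cx': 278.3230807534861, 'cy': 207.4753493667348, 'dist_coeffs': array([-0.04836734,  0.        ,  0.        ,  0.        ,  0.        ]), 'position': array([0.12340481, 0.51639936, 0.37171259]), 'attitude': array([0.81845506, 0.55453613, 0.08319482, 0.12529815])}
```

View pics/scene0.png

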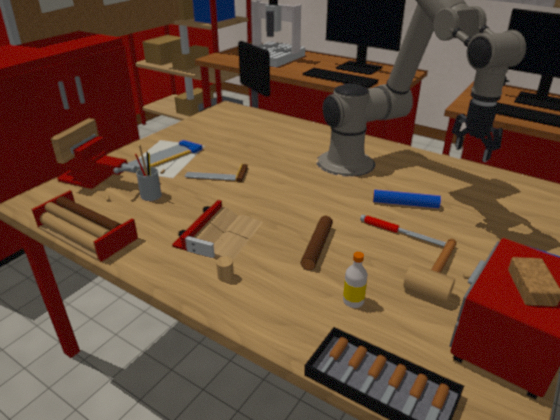

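View pics/side0.png

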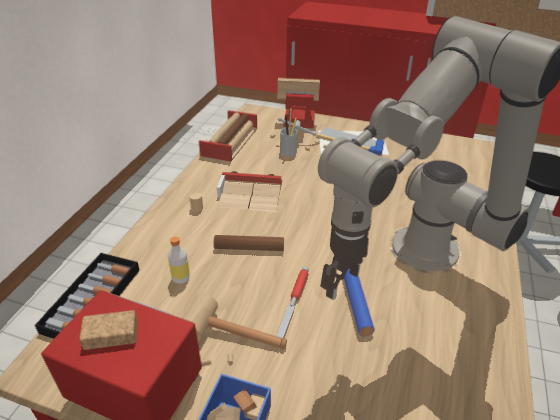

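View pics/wrist0.png

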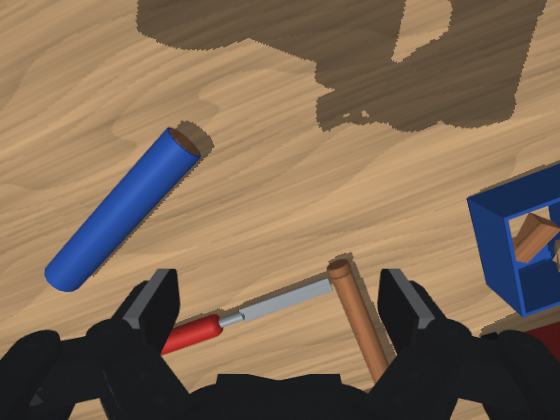

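Candidates for the blank in the scene view: the dark walnut dowel (317,242), the blue dowel (407,199), dark and pale bars in the red rack (85,220), the mallet handle (443,258). The description fits the first one. I'll check it in a crop.

Run:
```python
import cv2, numpy as np
a=cv2.imread("pics/scene0.png"); b=cv2.imread("pics/side0.png")
c1=cv2.resize(a[190:290,160:350],None,fx=4,fy=4,interpolation=cv2.INTER_CUBIC)
cv2.imwrite("pics/c1.png",c1)
c2=cv2.resize(b[160:260,180:310],None,fx=6,fy=6,interpolation=cv2.INTER_CUBIC)
cv2.imwrite("pics/c2.png",c2)
```

```text
(no output)
```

View pics/c1.png

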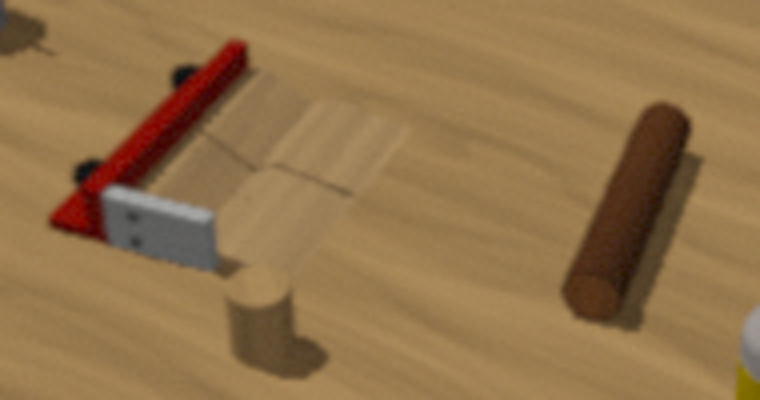

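View pics/c2.png

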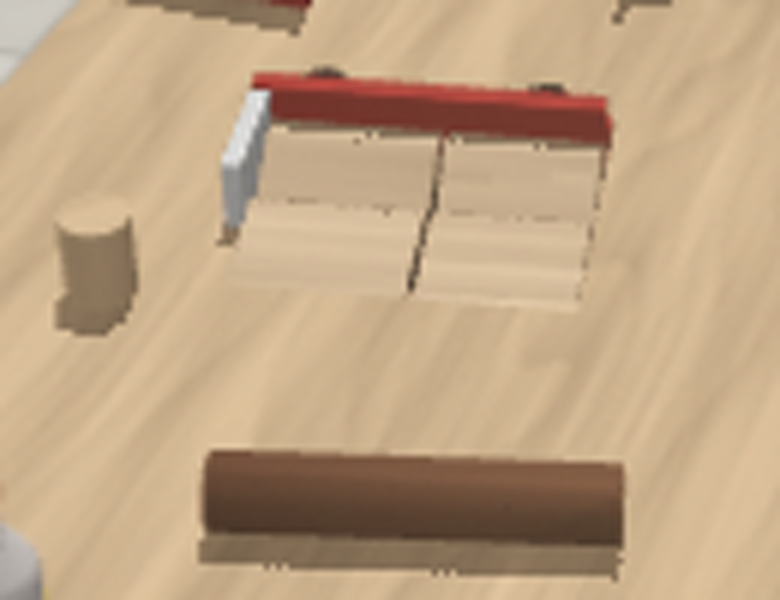

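The crops show a plain round dark walnut bar: scene ends at about (300,263) and (326,220), side view x≈214–284 at row 243. The cradle has its stop at the left in the side view, with a beech offcut next to it. Now I measure.

```bash
cat > h.py <<'E'
import cv2, numpy as np
from scipy.spatial.transform import Rotation as R
def rays(f,p):
    K=np.array([[f["fx"],0,f["cx"]],[0,f["fy"],f["cy"]],[0,0,1]])
    u=cv2.undistortPoints(np.array(p,float).reshape(-1,1,2),K,f["dist_coeffs"]).reshape(-1,2)
    d=np.c_[u,np.ones(len(u))]; d/=np.linalg.norm(d,axis=1)[:,None]
    return R.from_quat(f["attitude"]).apply(d)
def onz(f,p,z):
    d=rays(f,p); c=f["position"]; return c+d*((z-c[2])/d[:,2])[:,None]
def proj(f,P):
    K=np.array([[f["fx"],0,f["cx"]],[0,f["fy"],f["cy"]],[0,0,1]])
    Rm=R.from_quat(f["attitude"]).inv()
    q=Rm.apply(np.atleast_2d(P)-f["position"])
    return cv2.projectPoints(q,np.zeros(3),np.zeros(3),K,f["dist_coeffs"])[0].reshape(-1,2)
def walnut(f,roi):
    hsv=cv2.cvtColor(f["color"],cv2.COLOR_BGR2HSV)
    m=((hsv[...,0]<16)&(hsv[...,1]>100)&(hsv[...,2]<130)&(hsv[...,2]>25)).astype(np.uint8)
    x0,y0,x1,y1=roi; k=np.zeros_like(m); k[y0:y1,x0:x1]=m[y0:y1,x0:x1]
    k=cv2.morphologyEx(k,cv2.MORPH_OPEN,np.ones((3,3)))
    cs,_=cv2.findContours(k,cv2.RETR_EXTERNAL,cv2.CHAIN_APPROX_NONE)
    c=max(cs,key=cv2.contourArea); return c,k
def axis(f,c,z=0.022,r=0.022):
    """long silhouette lines -> tangent planes -> bisector plane cut with z; ends by extreme pixels"""
    pts=c.reshape(-1,2).astype(float); m=pts.mean(0)
    (cx,cy),(w,h),a=cv2.minAreaRect(c)
    box=cv2.boxPoints(((cx,cy),(w,h),a)); e=box[1]-box[0]; e2=box[2]-box[1]
    u=e if np.hypot(*e)>np.hypot(*e2) else e2; L=np.hypot(*u); u=u/L; v=np.array([-u[1],u[0]])
    ctr=np.array([cx,cy]); s=(pts-ctr)@u; t=(pts-ctr)@v; sel=abs(s)<0.33*L
    ns=[];
    for sg in (1,-1):
        P=pts[sel&(sg*t>0)]+0.5*sg*v
        d=rays(f,P); n=np.linalg.svd(d)[2][-1]
        n*=np.sign(n@rays(f,[ctr])[0]); ns.append(n)
    nb=ns[0]-0  # interior normals; bisector
    nb=ns[0]-ns[1]; cpos=f["position"]
    # axis: nb.(X-c)=0 , z=z
    dirn=np.cross(nb,[0,0,1]); dirn/=np.linalg.norm(dirn)
    A=np.array([nb[:2],dirn[:2]]); p=onz(f,[ctr],z)[0]
    b=np.array([nb@cpos-nb[2]*z, dirn[:2]@p[:2]]); p0=np.r_[np.linalg.solve(A,b),z]
    ends=[]
    for sg in (1,-1):
        q=ctr+u*sg*((sg*s).max()+.5)
        d=rays(f,[q])[0]; w_=cpos-p0 # closest point on axis
        M=np.array([dirn,-d]).T; sol=np.linalg.lstsq(M,w_,rcond=None)[0]
        ends.append(p0+dirn*sol[0])
    return p0,dirn,np.array(ends)
E
python3 - <<'E'
from h import *
from station import viewer
S=viewer.grab_frame("scene"); D=viewer.grab_frame("side")
for f,roi in ((S,(290,205,345,280)),(D,(205,228,295,260))):
    c,k=walnut(f,roi); print(cv2.contourArea(c),cv2.boundingRect(c)); p,d,e=axis(f,c); print(p,d); print(e,np.linalg.norm(e[0]-e[1]))
def cs(p): return [(x/6+180-.4,y/6+160-.4) for x,y in p]
def cc(p): return [(x/4+160-.4,y/4+190-.4) for x,y in p]
print("side foot stop/open",onz(D,cs([(237,287),(578,310),(410,292)]),0)[:,:2])
print("scene foot ",onz(S,cc([(290,272),(408,125),(351,194)]),0)[:,:2])
print("side crest stop/open/slot",onz(D,cs([(248,205),(598,219),(430,210)]),.011)[:,:2])
print("scene crest/slot ",onz(S,cc([(318,100),(275,163)]),.011)[:,:2])
print("side rail back top",onz(D,cs([(253,73),(607,97)]),.048)[:,:2])
print("scene rail top open-end ",onz(S,cc([(233,42),(247,45)]),.048)[:,:2])
print("side cheek",onz(D,cs([(270,126),(604,148)]),.024)[:,:2])
print("stop top scene L,R",onz(S,cc([(105,193),(215,215)]),.046)[:,:2], "back", onz(S,cc([(110,185),(215,209)]),.046)[:,:2])
print("stop top side ",onz(D,cs([(252,88),(268,91),(238,158),(224,155)]),.046)[:,:2])
print("offcut top", onz(S,cc([(260,285)]),.055), onz(D,cs([(95,216)]),.055))
print("glue base",onz(S,[(356,302)],0),onz(D,[(179,280)],0))
E
```

```text
697.0 (301, 216, 31, 54)
[0.54811079 0.17986587 0.022     ] [-0.96551474 -0.26034839  0.        ]
[[0.40551513 0.14141534 0.022     ]
 [0.66917576 0.2125107  0.022     ]] 0.2730777941699344
758.5 (214, 235, 70, 16)
[0.54146999 0.18144108 0.022     ] [-0.98101772 -0.19391809  0.        ]
[[0.43163248 0.15972946 0.022     ]
 [0.65222436 0.20333393 0.022     ]] 0.22486023678819067
side foot stop/open [[ 0.71903023  0.00991063]
 [ 0.5202475  -0.03320455]
 [ 0.6200591  -0.01820918]]
scene foot  [[ 0.71764663  0.00221781]
 [ 0.51911726 -0.03592705]
 [ 0.61847357 -0.01797263]]
side crest stop/open/slot [[ 0.73978253 -0.05589334]
 [ 0.53286971 -0.11020847]
 [ 0.63275287 -0.08643851]]
scene crest/slot  [[ 0.54282141 -0.1071238 ]
 [ 0.63020269 -0.08084083]]
side rail back top [[ 0.7712424  -0.14193711]
 [ 0.55217241 -0.18702146]]
scene rail top open-end  [[ 0.55688652 -0.18010184]
 [ 0.5542524  -0.16776492]]
side cheek [[ 0.75302145 -0.12279353]
 [ 0.54724977 -0.16644372]]
stop top scene L,R [[ 0.7637858  -0.12569829]
 [ 0.74044907 -0.04321012]] back [[ 0.75460588 -0.12943397]
 [ 0.73504926 -0.047793  ]]
stop top side  [[ 0.76624589 -0.12854395]
 [ 0.75542116 -0.12855601]
 [ 0.7431042  -0.05412625]
 [ 0.75240491 -0.05439237]]
offcut top [[0.79185751 0.03992059 0.055     ]] [[0.79160187 0.03951457 0.055     ]]
glue base [[0.6869274  0.37581599 0.        ]] [[0.68698231 0.37856129 0.        ]]
```

```bash
cat >> h.py <<'E'
def fit2(A,B):
    A=np.array(A,float);B=np.array(B,float)
    r,_=R.align_vectors(np.c_[B-B.mean(0),np.zeros(len(B))],np.c_[A-A.mean(0),np.zeros(len(A))])
    th=r.as_rotvec()[2]; Rm=np.array([[np.cos(th),-np.sin(th)],[np.sin(th),np.cos(th)]])
    t=B.mean(0)-Rm@A.mean(0); return th,t,B-(A@Rm.T+t)
E
python3 - <<'E'
from h import *
A=[(85,87),(-125,87),(-25,87),(-125,87),(-25,87),(85,17),(-125,17),(-25,17),(-125,17),(-25,17),(85,-73),(-125,-73),(-125,-73),(-125,-40),(85,30),(85,-55),(85,30),(98,30),(98,-55)]
B=[(.7190,.0099),(.5202,-.0332),(.62006,-.0182),(.5191,-.0359),(.6185,-.018),(.7398,-.0559),(.5329,-.1102),(.6328,-.0864),(.5428,-.1071),(.6302,-.0808),(.7712,-.1419),(.5522,-.1870),(.5569,-.1801),(.5472,-.1664),(.7350,-.0478),(.7554,-.1286),(.7431,-.0541),(.7524,-.0544),(.7662,-.1285)]
th,t,r=fit2(np.array(A)/1000,B); print(np.degrees(th),t)
for a,e in zip(A,r): print(a,np.round(e*1000,1))
k=[i for i in range(len(A)) if np.linalg.norm(r[i])<.008]
th,t,r=fit2(np.array(A)[k]/1000,np.array(B)[k]); print(np.degrees(th),t,np.round(r*1000,1).tolist())
E
```

```text
12.334981449324246 [ 0.66153865 -0.09487216]
(85, 87) [-7.   1.6]
(-125, 87) [-0.6  3.4]
(-25, 87) [ 1.5 -3. ]
(-125, 87) [-1.7  0.7]
(-25, 87) [-0.  -2.8]
(85, 17) [-1.1  4.2]
(-125, 17) [-2.9 -5.2]
(-25, 17) [-0.7 -2.8]
(-125, 17) [ 7.  -2.1]
(-25, 17) [-3.3  2.8]
(85, -73) [11.   6.1]
(-125, -73) [-2.8  5.9]
(-125, -73) [ 1.9 12.8]
(-125, -40) [-0.8 -5.7]
(85, 30) [-3.2 -0.4]
(85, -55) [-0.9  1.8]
(85, 30) [ 4.9 -6.7]
(98, 30) [ 1.5 -9.8]
(98, -55) [-2.8 -0.8]
12.781321365518755 [ 0.66036624 -0.09479003] [[-5.0, 1.0], [1.0, 4.4], [3.3, -2.7], [-0.1, 1.7], [1.8, -2.5], [0.3, 3.5], [-1.8, -4.3], [0.6, -2.7], [8.1, -1.2], [-2.0, 2.9], [-2.4, 6.6], [-0.1, -4.9], [-1.6, -1.1], [-0.0, 1.0], [-1.9, -1.8]]
```

```bash
cat >> h.py <<'E'
TH=np.radians(12.4); O=np.array([.661,-.095])
def tocr(p):
    p=np.atleast_2d(p)[:,:2]-O; c,s=np.cos(TH),np.sin(TH); return np.c_[p@[c,s],p@[-s,c]]
def fromcr(q):
    q=np.atleast_2d(q)[:,:2]; c,s=np.cos(TH),np.sin(TH); return np.c_[q@[c,-s],q@[s,c]]+O
E
python3 - <<'E'
from h import *
from station import viewer,telemetry
S=viewer.grab_frame("scene"); D=viewer.grab_frame("side")
print("chisel side/scene cr",tocr(onz(D,[(307,272),(293,299),(281,340)],.012)),tocr(onz(S,[(362,219),(398,232),(444,245)],.012)))
print("mallet head/handle end",tocr(onz(S,[(430,288),(453,243)],.034)),tocr(onz(D,[(208,316),(284,344)],.034)))
print("blue",tocr(onz(S,[(375,198),(440,200)],.022)),"glue",tocr([.687,.377]),"offcut",tocr([.7917,.0397]))
print("dowel",tocr([[.5419,.1815],[.4316,.1597],[.6522,.2033]]))
st=telemetry.read_state()
r=R.from_quat(st["orientation"]); print(r.as_matrix())
c,s=np.cos(TH),np.sin(TH)
X=np.array([-s,c,0]);Y=np.array([c,s,0]);Z=np.cross(X,Y); print(Z)
T=R.from_matrix(np.c_[X,Y,Z]); print("needed turn deg",np.degrees((r.inv()*T).as_rotvec()))
for yc in (.36,.40):
  g=fromcr([-.057,yc])[0]; print(yc,g, r.inv().apply(np.r_[g,.10]-st["position"])/.04)
E
```

```text
chisel side/scene cr [[-0.2485543   0.39548939]
 [-0.21476192  0.50734803]
 [-0.19433415  0.65166473]] [[-0.23300611  0.38754271]
 [-0.20235645  0.50612315]
 [-0.18446307  0.6442242 ]]
mallet head/handle end [[ 0.04723208  0.62398775]
 [-0.1718274   0.666471  ]] [[ 0.00357792  0.61081454]
 [-0.20426099  0.68004804]]
blue [[-0.35855662  0.40292142]
 [-0.42504893  0.6105389 ]] glue [[0.12674855 0.4554062 ]] offcut [[0.15657592 0.10349185]]
dowel [[-0.05694735  0.29562486]
 [-0.16935553  0.29801871]
 [ 0.05546083  0.29323101]]
[[-9.28748013e-01  3.70711632e-01 -1.20344911e-04]
 [ 3.70711649e-01  9.28747997e-01 -1.74424268e-04]
 [ 4.71089900e-05 -2.06609453e-04 -9.99999978e-01]]
[ 0.  0. -1.]
needed turn deg [-1.22009560e-02  3.28654826e-03  5.58404868e+01]
0.36 [0.52802496 0.24436211] [-9.99609239 -2.55575865  3.27959994]
0.4 [0.51943555 0.283429  ] [-9.43459359 -1.72828111  3.27945542]
```

Call:
jog_arm(targets=[{"hand": 1,"linear": [-1,-0.2,0],"delta_rot": [0,0,0]},{"hand": 1,"linear": [-1,-0.2,0],"delta_rot": [0,0,0]},{"hand": 1,"linear": [-1,-0.2,0],"delta_rot": [0,0,0]},{"hand": 1,"linear": [-1,-0.2,0],"delta_rot": [0,0,0]},{"hand": 1,"linear": [-1,-0.2,0],"delta_rot": [0,0,0]},{"hand": 1,"linear": [-1,-0.2,0],"delta_rot": [0,0,0]},{"hand": 1,"linear": [-1,-0.2,0],"delta_rot": [0,0,0]},{"hand": 1,"linear": [-1,-0.2,0],"delta_rot": [0,0,0]}])

```text
time_s: 1.15
position: [0.4694, 0.3084, 0.2314]
orientation: [0.189, 0.982, 0.0, 0.0]
contact_force: [-0.4, -0.3, 0.6]
gripper_width: 0.0854
```

Call:
jog_arm(targets=[{"hand": 1,"linear": [0,0,0],"delta_rot": [0,0,1]},{"hand": 1,"linear": [0,0,0],"delta_rot": [0,0,1]},{"hand": 1,"linear": [0,0,0],"delta_rot": [0,0,1]},{"hand": 1,"linear": [0,0,0],"delta_rot": [0,0,1]},{"hand": 1,"linear": [0,0,0],"delta_rot": [0,0,1]},{"hand": 1,"linear": [0,0,0],"delta_rot": [0,0,1]},{"hand": 1,"linear": [0,0,0],"delta_rot": [0,0,1]},{"hand": 1,"linear": [0,0,0],"delta_rot": [0,0,0]}])

```text
time_s: 1.95
position: [0.4681, 0.3095, 0.2313]
orientation: [0.628, 0.778, -0.0, -0.0]
contact_force: [0.2, -0.6, -0.5]
gripper_width: 0.0853
```

```bash
cat > st.py <<'E'
from h import *
from station import viewer,telemetry
def st():
    s=telemetry.read_state(); r=R.from_quat(s["orientation"]); c,q=np.cos(TH),np.sin(TH)
    C=R.from_matrix(np.array([[c,-q,0],[q,c,0],[0,0,1]])); M=(C.inv()*r).as_matrix()
    print("t",round(s["time_s"],2),"TCP cr mm",np.round(np.r_[tocr(s["position"])[0],s["position"][2]]*1000,1),"F",np.round(C.inv().apply(s["contact_force"]),1),"w",round(s["gripper_width"],4))
    print("toolx",M[:,0].round(3),"tooly",M[:,1].round(3),"toolz",M[:,2].round(3),"q",np.round(s["qpos"],2))
    return s,r,C
E
python3 -c "
from st import *
st()"
```

```text
t 1.95 TCP cr mm [-101.6  436.5  231.3] F [ 0.1 -0.7 -0.5] w 0.0853
toolx [0.004 1.    0.   ] tooly [ 1.    -0.004 -0.   ] toolz [-0.  0. -1.] q [0.45 0.41 1.42 0.   1.31 0.24]
```

Call:
jog_arm(targets=[{"hand": 1,"linear": [-0.45,0.28,1],"delta_rot": [0,0,0]},{"hand": 1,"linear": [-0.45,0.28,1],"delta_rot": [0,0,0]},{"hand": 1,"linear": [-0.45,0.28,1],"delta_rot": [0,0,0]},{"hand": 1,"linear": [-0.45,0.28,1],"delta_rot": [0,0,0]},{"hand": 1,"linear": [0,0,0],"delta_rot": [0,-0.85,0]},{"hand": 1,"linear": [0,0,0],"delta_rot": [0,-0.85,0]},{"hand": 1,"linear": [0,0,0],"delta_rot": [0,-0.85,0]},{"hand": 1,"linear": [0,0,0],"delta_rot": [0,0,0]}])

```text
time_s: 2.75
position: [0.5261, 0.2509, 0.0701]
orientation: [0.615, 0.768, -0.112, 0.138]
contact_force: [0.9, 0.5, -0.3]
gripper_width: 0.0853
```

```bash
python3 -c "
from st import *
st()
for n in ('side','wrist'):
    f=viewer.grab_frame(n); cv2.imwrite(f'pics/{n}1.png',f['color'])
"
```

```text
t 2.75 TCP cr mm [-57.4 366.8  70.1] F [ 1.   0.3 -0.3] w 0.0853
toolx [-0.005  0.937 -0.35 ] tooly [ 1.     0.004 -0.003] toolz [-0.001 -0.35  -0.937] q [ 0.49  0.69  1.47 -0.38  1.12  0.47]
```

View pics/side1.png

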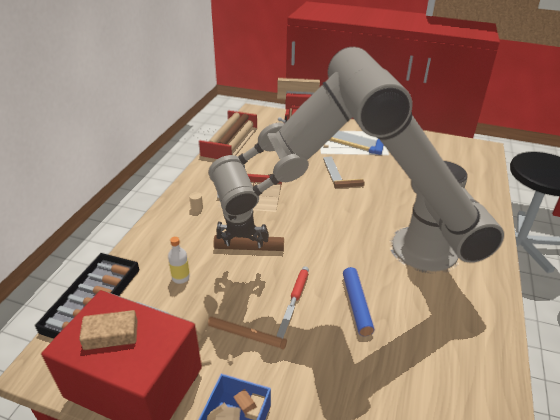

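View pics/wrist1.png

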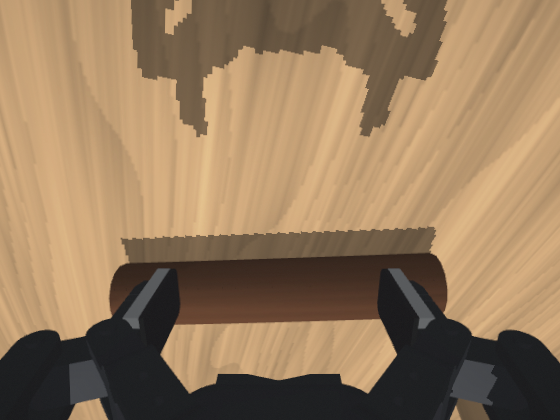

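The side view shows the hand behind the dowel, at (240,235). The wrist view shows the dowel across columns 110–446 with the fingertips centred on it at (165,270) and (392,270). I'll check where the open tips really are relative to the TCP.

Run:
```python
from st import *
s,r,C=st(); f=viewer.grab_frame("wrist")
cv2.imwrite("pics/w1c.png",cv2.resize(f["color"][250:360,100:460],None,fx=2.2,fy=2.2,interpolation=cv2.INTER_CUBIC))
for p,y in (((160,268),-1),((178,270),-1),((178,297),-1),((380,270),1),((396,268),1),((380,300),1)):
    d=r.inv().apply(rays(f,[p])[0]); o=r.inv().apply(f["position"]-s["position"])
    k=(-np.sign(d[1])*0)or 0
    for yy in (.043,.057):
        t=(np.sign(d[1])*yy-o[1])/d[1]; print(p,yy,np.round((o+t*d)*1000,1))
```

```text
t 2.85 TCP cr mm [-57.2 365.1  70.8] F [0.8 0.2 0.1] w 0.0854
toolx [-0.002  0.938 -0.347] tooly [ 1.     0.001 -0.002] toolz [-0.001 -0.347 -0.938] q [ 0.49  0.69  1.47 -0.38  1.11  0.46]
(160, 268) 0.043 [ 19.9 -43.  -30.6]
(160, 268) 0.057 [  1.1 -57.    5.8]
(178, 270) 0.043 [  8.8 -43.  -10.9]
(178, 270) 0.057 [-13.8 -57.   32.1]
(178, 297) 0.043 [ -2.1 -43.  -14.5]
(178, 297) 0.057 [-28.2 -57.   27.2]
(380, 270) 0.043 [ 8.  43.  -9.4]
(380, 270) 0.057 [-14.3  57.   33.2]
(396, 268) 0.043 [ 18.2  43.  -27.3]
(396, 268) 0.057 [-0.9 57.   9.5]
(380, 300) 0.043 [ -4.2  43.  -13.5]
(380, 300) 0.057 [-30.4  57.   27.8]
```

View pics/w1c.png

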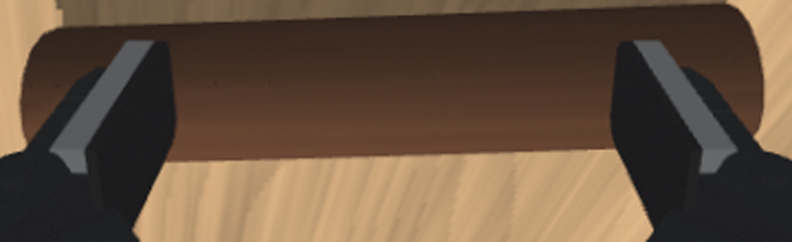

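The open tips sit about 12 mm behind the TCP, so the front corner of a tip is about 15 mm above the TCP height and 6 mm ahead of it. I'll descend to TCP z≈0, which puts the tips 7–15 mm above the bench, and close up on the dowel.

Call:
jog_arm(targets=[{"hand": 1,"linear": [0.15,0,0.41],"delta_rot": [0,0,0]},{"hand": 1,"linear": [0.15,0,0.41],"delta_rot": [0,0,0]},{"hand": 1,"linear": [0.15,0,0.41],"delta_rot": [0,0,0]},{"hand": 1,"linear": [0.15,0,0.41],"delta_rot": [0,0,0]},{"hand": 1,"linear": [0,0,0],"delta_rot": [0,0,0]},{"hand": 1,"linear": [-0.19,0,0.07],"delta_rot": [0,0,0]},{"hand": 1,"linear": [-0.19,0,0.07],"delta_rot": [0,0,0]},{"hand": 1,"linear": [-0.19,0,0.07],"delta_rot": [0,0,0]}])

```text
time_s: 3.7
position: [0.5332, 0.2237, 0.0027]
orientation: [0.618, 0.766, -0.11, 0.138]
contact_force: [0.0, -0.4, 0.3]
gripper_width: 0.0854
```

```bash
python3 -c "
from st import *
st()
f=viewer.grab_frame('side'); cv2.imwrite('pics/side2.png',cv2.resize(f['color'][140:290,170:330],None,fx=4,fy=4,interpolation=cv2.INTER_CUBIC))
"
```

```text
t 3.7 TCP cr mm [-56.4 338.7   2.7] F [-0.1 -0.4  0.3] w 0.0854
toolx [ 0.004  0.937 -0.348] tooly [ 1.    -0.003  0.002] toolz [ 0.001 -0.348 -0.937] q [ 0.45  0.77  1.54 -0.43  0.96  0.5 ]
```

View pics/side2.png

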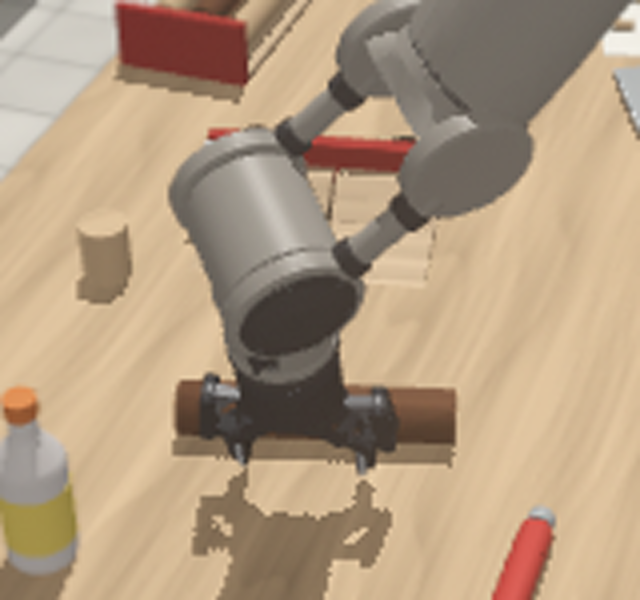

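The fingertips, at crop (240,455) and (362,460), are just behind the dowel, close to the bench. I start pushing.

Call:
jog_arm(targets=[{"hand": 1,"linear": [-0.14,0,0.052],"delta_rot": [0,0,0]},{"hand": 1,"linear": [-0.14,0,0.052],"delta_rot": [0,0,0]},{"hand": 1,"linear": [-0.14,0,0.052],"delta_rot": [0,0,0]},{"hand": 1,"linear": [-0.14,0,0.052],"delta_rot": [0,0,0]},{"hand": 1,"linear": [-0.14,0,0.052],"delta_rot": [0,0,0]},{"hand": 1,"linear": [-0.14,0,0.052],"delta_rot": [0,0,0]},{"hand": 1,"linear": [-0.14,0,0.052],"delta_rot": [0,0,0]},{"hand": 1,"linear": [-0.14,0,0.052],"delta_rot": [0,0,0]}])

```text
time_s: 4.55
position: [0.5426, 0.1774, 0.0015]
orientation: [0.618, 0.766, -0.111, 0.138]
contact_force: [0.5, 0.8, -0.1]
gripper_width: 0.0855
```

```bash
python3 -c "
from st import *
s,r,C=st()
f=viewer.grab_frame('wrist'); cv2.imwrite('pics/w3.png',f['color'])
c,k=walnut(f,(60,200,520,420)); print(cv2.boundingRect(c))
print(tocr(onz(f,[(110,290),(446,285)],.022)))
"
```

```text
t 4.55 TCP cr mm [-57.1 291.4   1.5] F [ 0.6  0.7 -0.1] w 0.0855
toolx [ 0.003  0.937 -0.349] tooly [ 1.    -0.003  0.   ] toolz [-0.001 -0.349 -0.937] q [ 0.37  0.75  1.58 -0.45  0.91  0.45]
(161, 297, 235, 96)
[[-0.12340594  0.30666555]
 [ 0.00690662  0.3093517 ]]
```

View pics/w3.png

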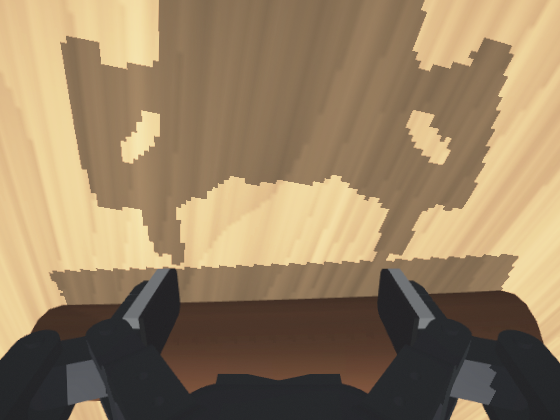

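The wrist view shows the dowel at rows 292–305 just ahead of the tips, slightly sloped. I'll measure its pose in the scene and side views.

```bash
cat >> st.py <<'E'
def dow(name,roi,z=.022,save=None):
    f=viewer.grab_frame(name); c,k=walnut(f,roi); p,d,e=axis(f,c,z)
    q=tocr(e); yaw=np.degrees(np.arctan2(-d[1],-d[0]))-12.4
    print(name,"area",cv2.contourArea(c),"ends cr mm",(q*1000).round(1).tolist(),"yaw rel",round((yaw+90)%180-90,2))
    if save: 
        x0,y0,x1,y1=roi; im=f["color"].copy(); cv2.drawContours(im,[c],-1,(0,255,0),1); k=min(780/(x1-x0),580/(y1-y0)); cv2.imwrite(save,cv2.resize(np.hstack([f["color"][y0:y1,x0:x1],im[y0:y1,x0:x1]]) if 0 else im[y0:y1,x0:x1],None,fx=k,fy=k))
    return f
E
python3 -c "
from st import *
dow('scene',(210,180,350,290),save='pics/s4.png'); dow('side',(190,170,310,260),save='pics/d4.png')"
```

```text
scene area 708.0 ends cr mm [[-194.3, 251.9], [76.0, 264.8]] yaw rel 2.73
side area 140.0 ends cr mm [[-164.7, 248.5], [-119.8, 253.3]] yaw rel 6.11
```

View pics/s4.png

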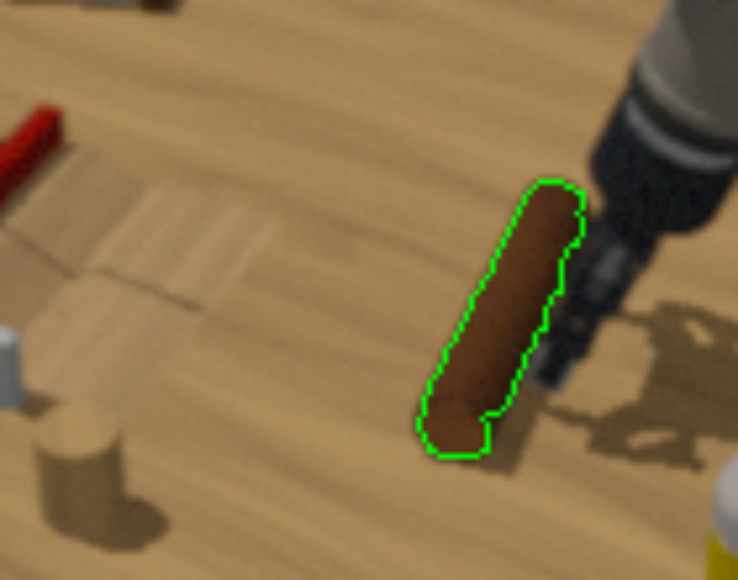

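View pics/d4.png

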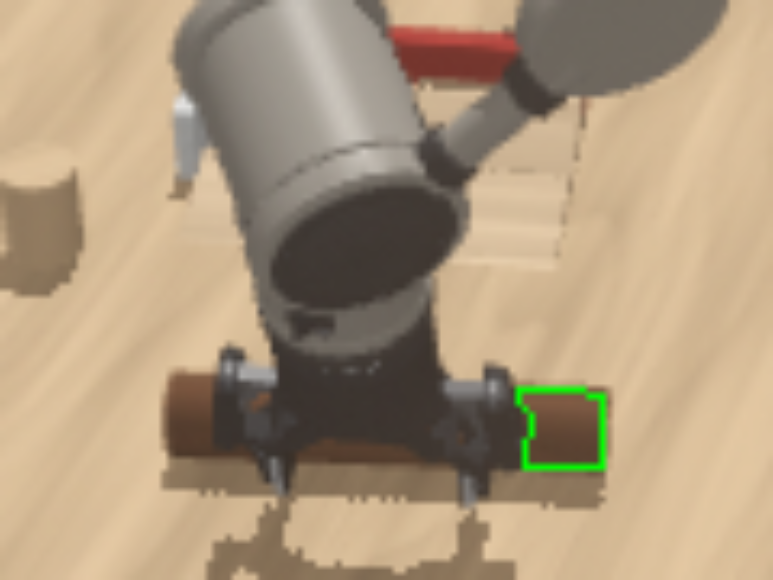

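```bash
python3 -c "
from st import *
D=viewer.grab_frame('side')
k=580/90
g=lambda p:[(x/k+190-.5,y/k+170-.5) for x,y in p]
a=tocr(onz(D,g([(167,414),(606,428)]),.022)); print(a, np.degrees(np.arctan2(a[1,1]-a[0,1],a[1,0]-a[0,0])))
b=tocr(onz(D,[(180+205/6-.5,160+491/6-.5),(180+623/6-.5,160+504/6-.5)],.022)); print(b, np.degrees(np.arctan2(b[1,1]-b[0,1],b[1,0]-b[0,0])))
f=onz(D,[((237)/6+180-.5,287/6+160-.5),(578/6+180-.5,310/6+160-.5)],.0);print(tocr(f))
"
```

```text
[[ 0.05585833  0.26079666]
 [-0.16481666  0.2480426 ]] -176.69223222264682
[[ 0.05379556  0.29843857]
 [-0.16748915  0.28524925]] -176.58901101162007
[[ 0.07967511  0.089454  ]
 [-0.12378934  0.09003527]]
```

Run:
```python
from st import *
s,r,C=st(); f=viewer.grab_frame("wrist")
g=f["color"].astype(int); 
# rear silhouette: per column, lit wood/shadow -> walnut: find by hue/red drop
P=[]
hsv=cv2.cvtColor(f["color"],cv2.COLOR_BGR2HSV)
for x in list(range(75,120,5))+list(range(190,375,5))+list(range(430,500,5)):
    col=g[230:340,x]; b=col.sum(1); dd=b[3:]-b[:-3]
    w=[(i) for i in range(len(b)) if b[i]<200 and hsv[230+i,x,1]>100]
    if w: P.append((x,230+w[0]-.5))
P=np.array(P); print(P[::5])
A=np.polyfit(P[:,0],P[:,1],1); res=P[:,1]-np.polyval(A,P[:,0]); P=P[abs(res)<2.5]; print(A,len(P),abs(res).max())
d=rays(f,P); n=np.linalg.svd(d)[2][-1]; ax=np.cross(n,[0,0,1]); print("yaw rel",(np.degrees(np.arctan2(ax[1],ax[0]))-12.4+90)%180-90)
# offset: axis at z=.022, 22 mm from plane, on the -y side
ax/=np.linalg.norm(ax); ph=np.cross([0,0,1],ax); ph*=np.sign(ph@np.array([-.2,.97,0]))
n*=np.sign(n@ph); c=f["position"]
for x in (-.167,-.057,.053):
    q=np.r_[fromcr([x,.26])[0],.022]; t=(-.022-n@(q-c))/(n@ph); print(x,tocr((q+ph*t)[None])*1000)
```

```text
t 4.75 TCP cr mm [-57.2 291.8   1.5] F [-0.6  0.4 -0.5] w 0.0855
toolx [ 0.003  0.937 -0.348] tooly [ 1.    -0.003  0.   ] toolz [-0.001 -0.348 -0.937] q [ 0.37  0.75  1.58 -0.45  0.91  0.46]
[[ 75.  316.5]
 [100.  315.5]
 [200.  314.5]
 [225.  313.5]
 [250.  312.5]
 [275.  311.5]
 [300.  311.5]
 [325.  310.5]
 [350.  309.5]
 [440.  305.5]
 [465.  304.5]
 [490.  303.5]]
[-3.26397306e-02  3.20349296e+02] 57 1.5853234010118058
yaw rel 2.84848910401098
-0.167 [[-166.49697369  249.89024204]]
-0.057 [[-56.76862932 255.3499419 ]]
0.053 [[ 52.95971505 260.80964176]]
```

The dowel is 2.9° skewed (scene 2.7°, side 3.4°), with its stop end nearer the fingers. It has also rolled a few mm ahead. Pushing on squarely should straighten it.

Call:
jog_arm(targets=[{"hand": 1,"linear": [-0.12,0,0.045],"delta_rot": [0,0,0]},{"hand": 1,"linear": [-0.12,0,0.045],"delta_rot": [0,0,0]},{"hand": 1,"linear": [-0.12,0,0.045],"delta_rot": [0,0,0]},{"hand": 1,"linear": [-0.12,0,0.045],"delta_rot": [0,0,0]},{"hand": 1,"linear": [-0.12,0,0.045],"delta_rot": [0,0,0]},{"hand": 1,"linear": [-0.12,0,0.045],"delta_rot": [0,0,0]},{"hand": 1,"linear": [-0.12,0,0.045],"delta_rot": [0,0,0]},{"hand": 1,"linear": [-0.12,0,0.045],"delta_rot": [0,0,0]}])

```text
time_s: 5.6
position: [0.5513, 0.1374, 0.0015]
orientation: [0.618, 0.766, -0.111, 0.138]
contact_force: [-0.6, 0.5, 0.2]
gripper_width: 0.0855
```

```bash
cat >> st.py <<'E'
def wr(z=.022,save=None):
    s,r,C=st(); f=viewer.grab_frame("wrist"); g=f["color"].astype(int); P=[]
    if save: cv2.imwrite(save,f["color"])
    hsv=cv2.cvtColor(f["color"],cv2.COLOR_BGR2HSV)
    for x in list(range(75,120,5))+list(range(190,375,5))+list(range(430,500,5)):
        b=g[230:400,x].sum(1)
        w=[i for i in range(len(b)-2) if (b[i:i+3]<200).all() and hsv[230+i,x,1]>100]
        if w: P.append((x,230+w[0]-.5))
    P=np.array(P)
    for _ in range(4):
        A=np.polyfit(P[:,0],P[:,1],1); res=P[:,1]-np.polyval(A,P[:,0]); P=P[abs(res)<max(2.,1.5*np.median(abs(res)))]
    print("pts",len(P),"row@278",round(np.polyval(A,278),1))
    d=rays(f,P); n=np.linalg.svd(d)[2][-1]; ax=np.cross(n,[0,0,1]); print("yaw rel",round((np.degrees(np.arctan2(ax[1],ax[0]))-12.4+90)%180-90,2))
    ax/=np.linalg.norm(ax); ph=np.cross([0,0,1],ax); ph*=np.sign(ph@np.array([-.2,.97,0])); n*=np.sign(n@ph); c=f["position"]
    for x in (-.057,):
        q=np.r_[fromcr([x,.26])[0],z]; t=(-.022-n@(q-c))/(n@ph); print("axis mid cr",(tocr((q+ph*t)[None])*1000).round(1))
    return f
E
python3 -c "
from st import *
wr()"
```

```text
t 5.6 TCP cr mm [-57.2 250.5   1.5] F [-0.4  0.6  0.2] w 0.0855
toolx [ 0.003  0.937 -0.348] tooly [ 1.    -0.003  0.   ] toolz [-0.001 -0.348 -0.937] q [ 0.3   0.74  1.62 -0.47  0.87  0.41]
pts 60 row@278 299.8
yaw rel 2.68
axis mid cr [[-55.3 223.5]]
```

Call:
jog_arm(targets=[{"hand": 1,"linear": [-0.12,0,0.045],"delta_rot": [0,0,0]},{"hand": 1,"linear": [-0.12,0,0.045],"delta_rot": [0,0,0]},{"hand": 1,"linear": [-0.12,0,0.045],"delta_rot": [0,0,0]},{"hand": 1,"linear": [-0.12,0,0.045],"delta_rot": [0,0,0]},{"hand": 1,"linear": [-0.12,0,0.045],"delta_rot": [0,0,0]},{"hand": 1,"linear": [-0.12,0,0.045],"delta_rot": [0,0,0]},{"hand": 1,"linear": [-0.12,0,0.045],"delta_rot": [0,0,0]},{"hand": 1,"linear": [-0.12,0,0.045],"delta_rot": [0,0,0]}])

```text
time_s: 6.45
position: [0.56, 0.0973, 0.0013]
orientation: [0.618, 0.766, -0.111, 0.138]
contact_force: [0.3, -0.4, 0.3]
gripper_width: 0.0858
```

```bash
python3 -c "
from st import *
wr()
f=viewer.grab_frame('scene'); cv2.imwrite('pics/s5.png',cv2.resize(f['color'][180:290,180:340],None,fx=4.8,fy=4.8,interpolation=cv2.INTER_CUBIC))"
```

```text
t 6.45 TCP cr mm [-57.4 209.5   1.3] F [ 0.2 -0.5  0.3] w 0.0858
toolx [ 0.003  0.937 -0.349] tooly [ 1.    -0.003  0.   ] toolz [-0.001 -0.349 -0.937] q [ 0.23  0.73  1.64 -0.49  0.84  0.36]
pts 60 row@278 299.9
yaw rel 2.68
axis mid cr [[-53.4 182.6]]
```

View pics/s5.png

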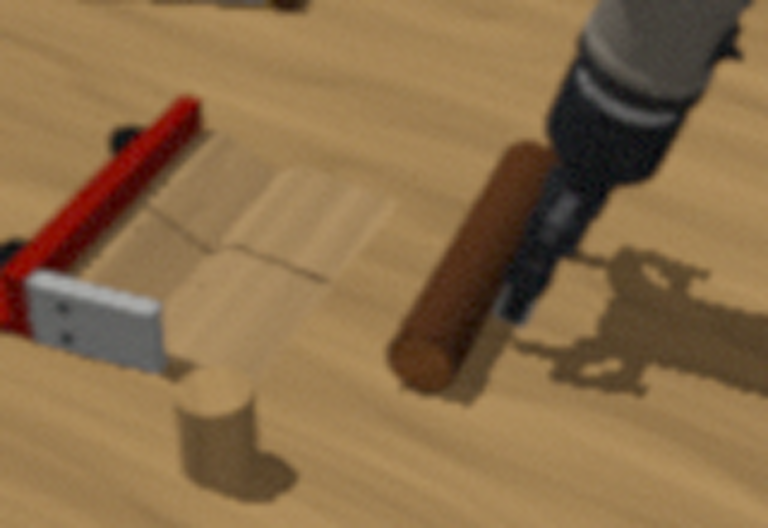

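The dowel rolls steadily, with contact 27 mm ahead of the TCP. It is skewed about 2.7°, which the ramp should take out against the two fingers. The picture shows a clear way to the ramp, and the offcut at (215,430) is out of the path.

Call:
jog_arm(targets=[{"hand": 1,"linear": [-0.12,0,0.045],"delta_rot": [0,0,0]},{"hand": 1,"linear": [-0.12,0,0.045],"delta_rot": [0,0,0]},{"hand": 1,"linear": [-0.12,0,0.045],"delta_rot": [0,0,0]},{"hand": 1,"linear": [-0.12,0,0.045],"delta_rot": [0,0,0]},{"hand": 1,"linear": [-0.12,0,0.045],"delta_rot": [0,0,0]},{"hand": 1,"linear": [-0.12,0,0.045],"delta_rot": [0,0,0]},{"hand": 1,"linear": [-0.12,0,0.045],"delta_rot": [0,0,0]},{"hand": 1,"linear": [-0.12,0,0.045],"delta_rot": [0,0,0]}])

```text
time_s: 7.35
position: [0.5687, 0.0572, 0.0012]
orientation: [0.618, 0.766, -0.111, 0.138]
contact_force: [-0.8, 0.2, 0.0]
gripper_width: 0.0856
```

Call:
jog_arm(targets=[{"hand": 1,"linear": [-0.12,0,0.045],"delta_rot": [0,0,0]},{"hand": 1,"linear": [-0.12,0,0.045],"delta_rot": [0,0,0]},{"hand": 1,"linear": [-0.12,0,0.045],"delta_rot": [0,0,0]},{"hand": 1,"linear": [-0.12,0,0.045],"delta_rot": [0,0,0]},{"hand": 1,"linear": [-0.12,0,0.045],"delta_rot": [0,0,0]},{"hand": 1,"linear": [-0.12,0,0.045],"delta_rot": [0,0,0]},{"hand": 1,"linear": [-0.12,0,0.045],"delta_rot": [0,0,0]},{"hand": 1,"linear": [-0.12,0,0.045],"delta_rot": [0,0,0]}])

```text
time_s: 8.15
position: [0.5774, 0.0171, 0.0011]
orientation: [0.618, 0.766, -0.111, 0.138]
contact_force: [-0.3, -0.3, 0.2]
gripper_width: 0.0854
```

```bash
python3 -c "
from st import *
wr(save='pics/w6.png')
f=viewer.grab_frame('scene'); cv2.imwrite('pics/s6.png',cv2.resize(f['color'][180:290,180:340],None,fx=4.8,fy=4.8,interpolation=cv2.INTER_CUBIC))"
```

```text
t 8.15 TCP cr mm [-57.6 127.5   1.1] F [-0.3 -0.3  0.2] w 0.0854
toolx [ 0.003  0.937 -0.348] tooly [ 1.    -0.003  0.   ] toolz [-0.001 -0.348 -0.937] q [ 0.08  0.72  1.66 -0.51  0.78  0.24]
pts 60 row@278 299.8
yaw rel 2.62
axis mid cr [[-49.7 101.2]]
```

View pics/s6.png

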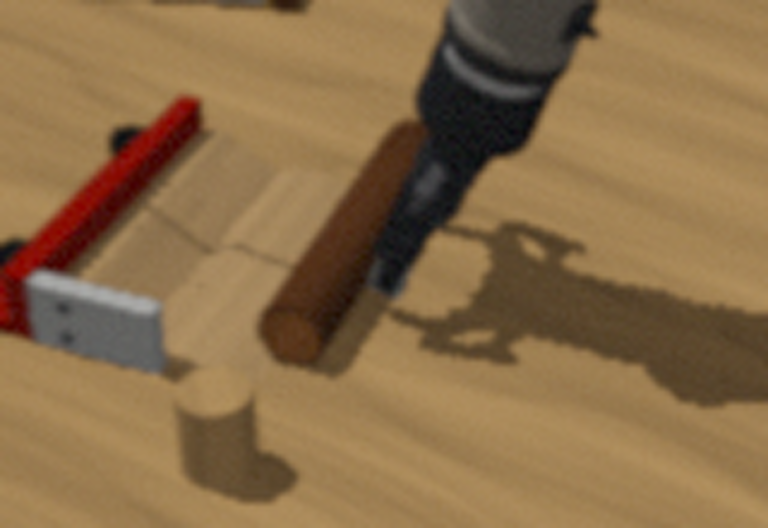

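Call:
jog_arm(targets=[{"hand": 1,"linear": [-0.12,0,0.045],"delta_rot": [0,0,0]},{"hand": 1,"linear": [-0.12,0,0.045],"delta_rot": [0,0,0]},{"hand": 1,"linear": [-0.124,0,0.025],"delta_rot": [0,0,0]},{"hand": 1,"linear": [-0.124,0,0.025],"delta_rot": [0,0,0]},{"hand": 1,"linear": [-0.124,0,0.025],"delta_rot": [0,0,0]},{"hand": 1,"linear": [-0.124,0,0.025],"delta_rot": [0,0,0]},{"hand": 1,"linear": [-0.124,0,0.025],"delta_rot": [0,0,0]},{"hand": 1,"linear": [-0.124,0,0.025],"delta_rot": [0,0,0]}])

```text
time_s: 9.05
position: [0.5859, -0.0222, 0.0059]
orientation: [0.618, 0.766, -0.111, 0.138]
contact_force: [0.2, 1.6, 1.7]
gripper_width: 0.0856
```

```bash
python3 -c "
from st import *
wr(z=.026,save='pics/w7.png')
f=viewer.grab_frame('scene'); cv2.imwrite('pics/s7.png',cv2.resize(f['color'][180:290,180:340],None,fx=4.8,fy=4.8,interpolation=cv2.INTER_CUBIC))"
```

```text
t 9.05 TCP cr mm [-57.7  87.3   5.9] F [0.6 1.5 1.7] w 0.0856
toolx [ 0.003  0.937 -0.349] tooly [ 1.    -0.003  0.   ] toolz [-0.001 -0.349 -0.937] q [ 0.01  0.72  1.65 -0.51  0.77  0.18]
pts 59 row@278 300.1
yaw rel 2.45
axis mid cr [[-48.4  59.6]]
```

View pics/s7.png

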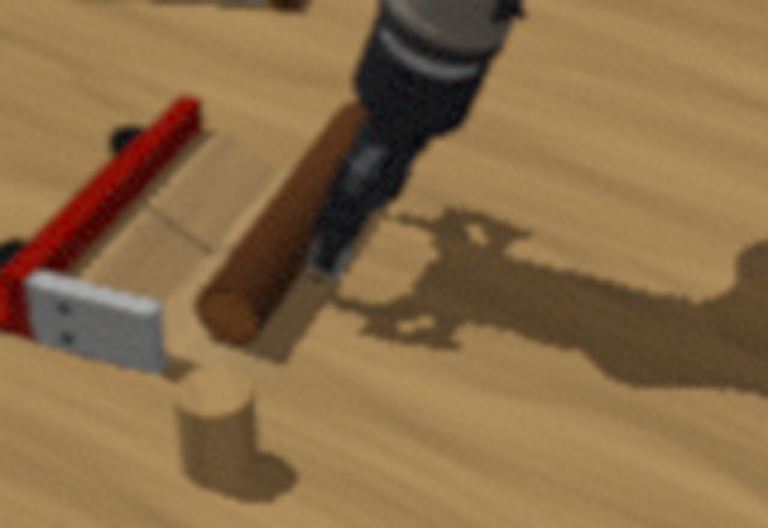

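Call:
jog_arm(targets=[{"hand": 1,"linear": [-0.124,0,0.025],"delta_rot": [0,0,0]},{"hand": 1,"linear": [-0.124,0,0.025],"delta_rot": [0,0,0]},{"hand": 1,"linear": [-0.124,0,0.025],"delta_rot": [0,0,0]},{"hand": 1,"linear": [-0.124,0,0.025],"delta_rot": [0,0,0]},{"hand": 1,"linear": [-0.124,0,0.025],"delta_rot": [0,0,0]},{"hand": 1,"linear": [-0.124,0,0.025],"delta_rot": [0,0,0]},{"hand": 1,"linear": [-0.1,0,0.02],"delta_rot": [0,0,0]},{"hand": 1,"linear": [0,0,0],"delta_rot": [0,0,0]}])

```text
time_s: 9.95
position: [0.593, -0.0559, 0.0112]
orientation: [0.618, 0.766, -0.111, 0.138]
contact_force: [-0.2, -0.0, -1.3]
gripper_width: 0.0854
```

```bash
python3 -c "
from st import *
wr(z=.032,save='pics/w8.png')
f=viewer.grab_frame('scene'); cv2.imwrite('pics/s8.png',cv2.resize(f['color'][180:290,180:340],None,fx=4.8,fy=4.8,interpolation=cv2.INTER_CUBIC))"
```

```text
t 9.95 TCP cr mm [-58.1  52.8  11.2] F [-0.2  0.  -1.3] w 0.0854
toolx [ 0.003  0.937 -0.349] tooly [ 1.    -0.004 -0.   ] toolz [-0.002 -0.349 -0.937] q [-0.04  0.71  1.64 -0.51  0.76  0.11]
pts 59 row@278 299.4
yaw rel 1.32
axis mid cr [[-51.6  26.4]]
```

View pics/s8.png

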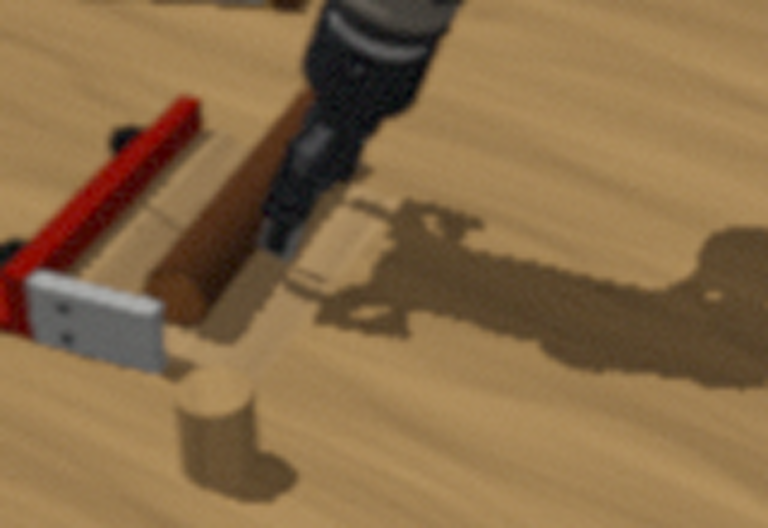

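View pics/w8.png

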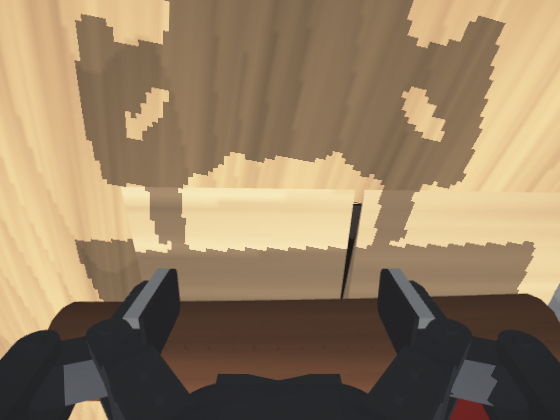

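The dowel is just short of the crest and straightening (1.3°). In the scene crop its end face is at (180,300), clear of the stop. I go slowly over the crest.

Call:
jog_arm(targets=[{"hand": 1,"linear": [-0.075,0,0.015],"delta_rot": [0,0,0]},{"hand": 1,"linear": [-0.075,0,0.015],"delta_rot": [0,0,0]},{"hand": 1,"linear": [-0.075,0,0.015],"delta_rot": [0,0,0]},{"hand": 1,"linear": [-0.075,0,0.02],"delta_rot": [0,0,0]},{"hand": 1,"linear": [-0.075,0,0.027],"delta_rot": [0,0,0]},{"hand": 1,"linear": [0,0,0],"delta_rot": [0,0,0]},{"hand": 1,"linear": [0,0,0],"delta_rot": [0,0,0]},{"hand": 1,"linear": [0,0,0],"delta_rot": [0,0,0]}])

```text
time_s: 10.85
position: [0.5962, -0.0699, 0.0129]
orientation: [0.618, 0.766, -0.111, 0.138]
contact_force: [0.1, -0.3, 1.1]
gripper_width: 0.0854
```

```bash
python3 -c "
from st import *
wr(z=.026,save='pics/w9.png')
f=viewer.grab_frame('scene'); cv2.imwrite('pics/s9.png',cv2.resize(f['color'][180:290,180:340],None,fx=4.8,fy=4.8,interpolation=cv2.INTER_CUBIC))"
```

```text
t 10.85 TCP cr mm [-57.9  38.4  12.9] F [ 0.  -0.4  1.1] w 0.0854
toolx [ 0.003  0.937 -0.348] tooly [ 1.    -0.003 -0.   ] toolz [-0.001 -0.348 -0.937] q [-0.07  0.71  1.63 -0.51  0.76  0.08]
pts 58 row@278 293.9
yaw rel -0.96
axis mid cr [[-61.3   6.2]]
```

View pics/s9.png

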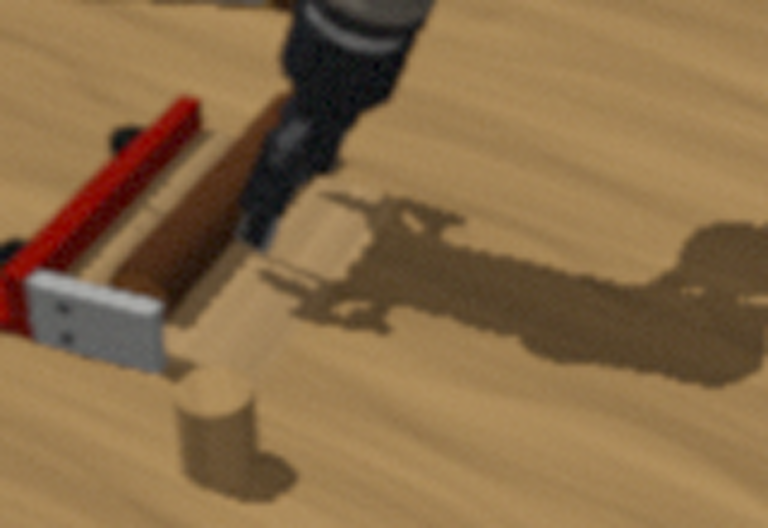

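View pics/w9.png

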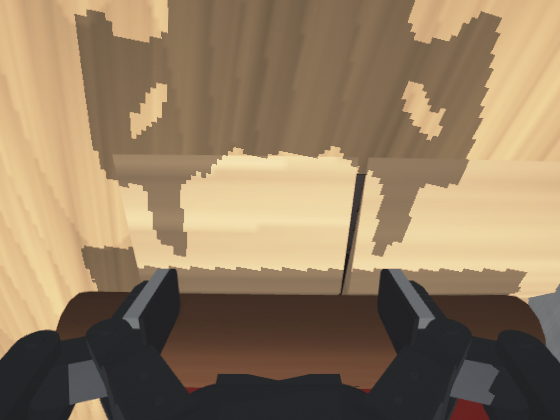

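The dowel left the fingers and its yaw snapped to about −1°, so it appears to have dropped into the V. I back off, lift clear and check.

Call:
jog_arm(targets=[{"hand": 1,"linear": [0.47,0,-0.17],"delta_rot": [0,0,0]},{"hand": 1,"linear": [0.47,0,-0.17],"delta_rot": [0,0,0]},{"hand": 1,"linear": [-0.3,0,-0.85],"delta_rot": [0,0,0]},{"hand": 1,"linear": [-0.3,0,-0.85],"delta_rot": [0,0,0]},{"hand": 1,"linear": [-0.3,0,-0.85],"delta_rot": [0,0,0]},{"hand": 0,"linear": [0,0,0],"delta_rot": [0,0.85,0]},{"hand": -1,"linear": [0,0,0],"delta_rot": [0,0.85,0]},{"hand": -1,"linear": [0,0,0],"delta_rot": [0,0.85,0]}])

```text
time_s: 11.75
position: [0.5879, -0.0284, 0.122]
orientation: [0.627, 0.779, 0.002, -0.001]
contact_force: [0.8, -0.2, -0.3]
gripper_width: 0.0439
```

```bash
python3 -c "
from st import *
st()
f=viewer.grab_frame('scene'); cv2.imwrite('pics/s10.png',cv2.resize(f['color'][180:290,160:320],None,fx=4.8,fy=4.8,interpolation=cv2.INTER_CUBIC))
f=viewer.grab_frame('side'); cv2.imwrite('pics/d10.png',cv2.resize(f['color'][150:250,180:320],None,fx=5,fy=5,interpolation=cv2.INTER_CUBIC))
f=viewer.grab_frame('wrist'); cv2.imwrite('pics/w10.png',f['color'])
"
```

```text
t 11.75 TCP cr mm [-57.   80.7 122. ] F [ 0.8 -0.3 -0.3] w 0.0439
toolx [0.001 1.    0.004] tooly [ 1.    -0.001  0.003] toolz [ 0.003  0.004 -1.   ] q [-0.18  0.56  1.49  0.01  1.09 -0.4 ]
```

View pics/s10.png

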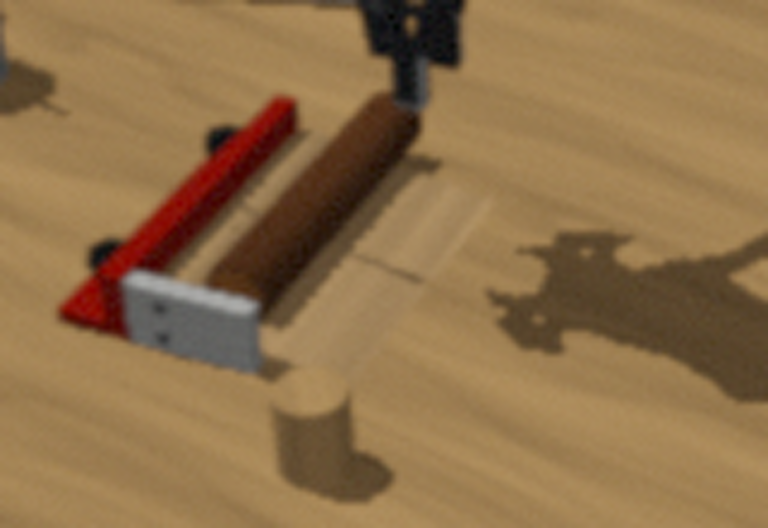

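View pics/d10.png

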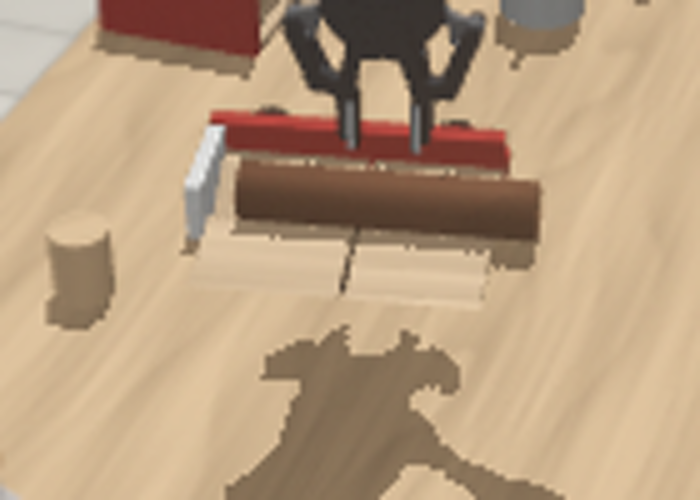

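View pics/w10.png

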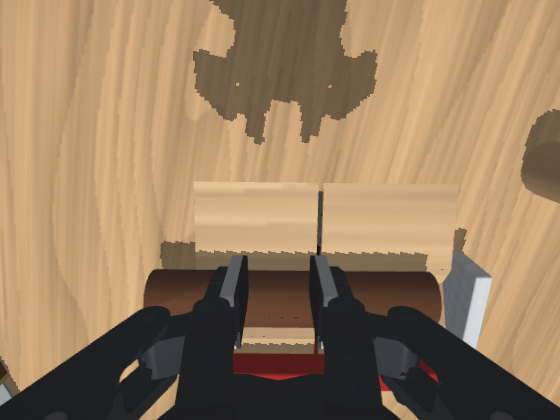

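The dowel lies in the V, parallel to the rail: side crop from (238,190) to (540,210), with a gap before the stop at (215,160). I measure the pose and the gap.

Run:
```python
from st import *
D=viewer.grab_frame('side'); S=viewer.grab_frame('scene'); W=viewer.grab_frame('wrist')
dow('side',(215,175,300,205),.026); dow('scene',(195,190,255,245),.026)
g=lambda p:[(x/5+180-.4,y/5+150-.4) for x,y in p]
print("side ends",tocr(onz(D,g([(237,190),(540,210)]),.026))*1000, "top-left edge",tocr(onz(D,g([(238,160),(540,182)]),.040))*1000)
print("stop inner top edge side",tocr(onz(D,g([(224,130),(202,190)]),.046))*1000)
print("wrist ends",tocr(onz(W,[(145,290),(440,291)],.026))*1000,"stop top inner/outer",tocr(onz(W,[(474,278),(490,278),(464,345)],.046))*1000)
print("wrist ramp foot L,R,slot",tocr(onz(W,[(194,182),(458,186),(322,184)],0))*1000)
```

```text
side area 547.5 ends cr mm [[-159.3, 14.6], [68.3, -0.0]] yaw rel -3.68
scene area 654.0 ends cr mm [[-177.8, 6.5], [67.3, 0.2]] yaw rel -1.46
side ends [[  65.73796145    0.98758815]
 [-157.72320136    2.23893881]] top-left edge [[  67.64582161  -17.60736153]
 [-156.16339745  -13.30731506]]
stop inner top edge side [[ 83.43937101 -47.45173706]
 [ 84.24762841  32.52152017]]
wrist ends [[-163.49299228   15.95523034]
 [  67.92253502   14.24436995]] stop top inner/outer [[ 80.50361397  36.59452573]
 [ 92.36904093  36.39972812]
 [ 83.38304456 -21.4121207 ]]
wrist ramp foot L,R,slot [[-124.57279503   96.21904586]
 [  82.91608069   92.57893068]
 [ -24.86898562   94.27992639]]
```

The dowel end is at x≈66 mm and the stop face at 85 mm, so about 20 mm remain. Next I shut the fingers, go to behind the tail and turn the hand a quarter, so it pushes with the fingers' narrow sides.

Call:
jog_arm(targets=[{"hand": -1,"linear": [-0.5,-0.83,0],"delta_rot": [0,0,0]},{"hand": -1,"linear": [-0.5,-0.83,0],"delta_rot": [0,0,0]},{"hand": -1,"linear": [-0.5,-0.83,0],"delta_rot": [0,0,0]},{"hand": -1,"linear": [-0.5,-0.83,0],"delta_rot": [0,0,0]},{"hand": -1,"linear": [0,0,0],"delta_rot": [0,0,-1]},{"hand": -1,"linear": [0,0,0],"delta_rot": [0,0,-1]},{"hand": -1,"linear": [0,0,0],"delta_rot": [0,0,-1]},{"hand": -1,"linear": [0,0,0],"delta_rot": [0,0,-1]}])

```text
time_s: 12.95
position: [0.4745, -0.1348, 0.1208]
orientation: [0.386, 0.923, -0.0, 0.0]
contact_force: [0.2, 0.8, -0.2]
gripper_width: 0.0003
```

Call:
jog_arm(targets=[{"hand": -1,"linear": [0,0,0],"delta_rot": [0,0,-1]},{"hand": -1,"linear": [0,0,0],"delta_rot": [0,0,-1]},{"hand": -1,"linear": [0,0,0],"delta_rot": [0,0,-1]},{"hand": -1,"linear": [0,0,0],"delta_rot": [0,0,-1]},{"hand": -1,"linear": [0,0,0],"delta_rot": [0,0,-1]},{"hand": -1,"linear": [0,0,0],"delta_rot": [0,0,-1]},{"hand": -1,"linear": [0,0,0],"delta_rot": [0,0,-1]},{"hand": -1,"linear": [0,0,0],"delta_rot": [0,0,-0.2]}])

```text
time_s: 13.75
position: [0.4746, -0.1347, 0.1208]
orientation: [-0.105, 0.994, -0.0, -0.0]
contact_force: [-0.0, 1.4, -0.4]
gripper_width: 0.0001
```

```bash
python3 -c "
from st import *
st()
for n in ('side','wrist','scene'):
    f=viewer.grab_frame(n); cv2.imwrite(f'pics/{n}11.png',f['color'])
"
```

```text
t 13.75 TCP cr mm [-190.6    1.2  120.8] F [ 0.3  1.3 -0.4] w 0.0001
toolx [-1.     0.006  0.   ] tooly [ 0.006  1.    -0.   ] toolz [-0. -0. -1.] q [-0.43  0.41  1.76 -0.    0.97 -2.21]
```

View pics/wrist11.png

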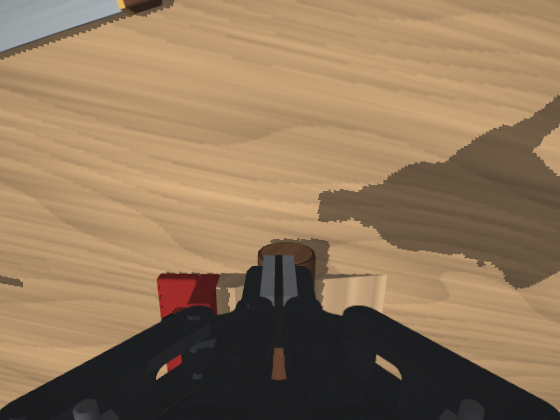

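View pics/side11.png

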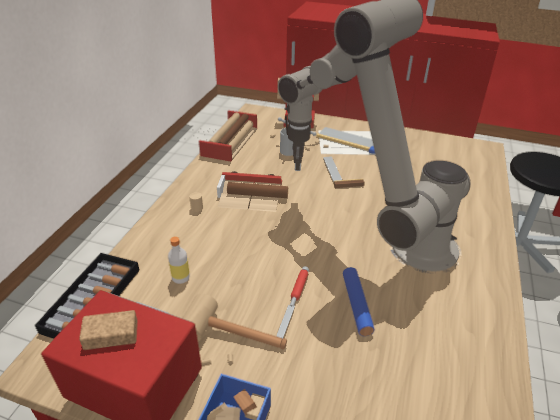

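```bash
python3 -c "
from st import *
W=viewer.grab_frame('wrist'); S=viewer.grab_frame('scene'); D=viewer.grab_frame('side')
print('tail top edge/ centre', tocr(onz(W,[(287,241),(259,255),(316,255)],.03))*1000)
print('pencils',tocr(onz(S,[(151,197)],0))*1000,'brown thing',tocr(onz(D,[(330,158),(335,186),(363,184)],.01))*1000, tocr(onz(S,[(188,177),(240,180),(246,166)],.01))*1000)
"
```

```text
tail top edge/ centre [[-169.39654879    7.4823409 ]
 [-158.48525062  -13.18858094]
 [-157.98544732   28.7965669 ]]
pencils [[-123.93213401 -326.13135493]] brown thing [[-310.09130218 -282.17015691]
 [-331.04214587  -77.5569025 ]
 [-437.58487797 -103.31273625]] [[-279.63891544 -269.83635073]
 [-327.4029544   -82.03117653]
 [-435.42599716 -107.71397502]]
```

Call:
jog_arm(targets=[{"hand": -1,"linear": [0,0.07,0.67],"delta_rot": [0,0,0]},{"hand": -1,"linear": [0,0,0.67],"delta_rot": [0,0,0]},{"hand": -1,"linear": [0,0,0.67],"delta_rot": [0,0,0]},{"hand": -1,"linear": [0,0,0.66],"delta_rot": [0,0,0]},{"hand": -1,"linear": [0,0,0],"delta_rot": [0,0,0]},{"hand": -1,"linear": [-0.1,0,0],"delta_rot": [0,0,0]},{"hand": -1,"linear": [-0.1,0,0],"delta_rot": [0,0,0]},{"hand": -1,"linear": [-0.1,0,0],"delta_rot": [0,0,0]}])

```text
time_s: 14.85
position: [0.4872, -0.1306, 0.0154]
orientation: [-0.103, 0.995, -0.001, 0.001]
contact_force: [0.5, 0.7, 0.9]
gripper_width: 0.0001
```

```bash
cat >> st.py <<'E'
def pics(k):
    f=viewer.grab_frame('scene'); a=cv2.resize(f['color'][185:255,195:275],None,fx=5,fy=5,interpolation=cv2.INTER_CUBIC)
    f=viewer.grab_frame('side'); b=cv2.resize(f['color'][155:225,210:290],None,fx=5,fy=5,interpolation=cv2.INTER_CUBIC)
    cv2.imwrite(k,np.hstack([a[:,:395],b[:,:395]]))
E
python3 -c "
from st import *
st(); pics('pics/p12.png')"
```

```text
t 14.85 TCP cr mm [-177.4    2.5   15.4] F [0.6 0.6 0.9] w 0.0001
toolx [-1.     0.01  -0.003] tooly [ 0.01   1.    -0.002] toolz [ 0.003 -0.002 -1.   ] q [-0.41  0.59  1.83  0.    0.72 -2.19]
```

View pics/p12.png

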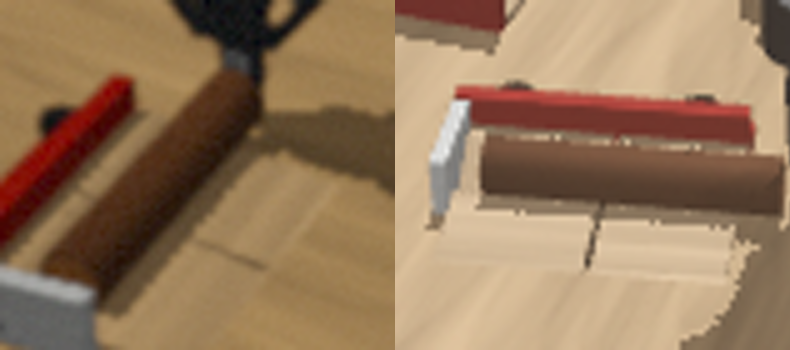

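Left crop: the fingers are at the tail (235,70). Right crop: the dowel end (485,165) has a gap to the stop (460,150). I push gently.

Call:
jog_arm(targets=[{"hand": -1,"linear": [-0.075,0,0],"delta_rot": [0,0,0]},{"hand": -1,"linear": [-0.075,0,0],"delta_rot": [0,0,0]},{"hand": -1,"linear": [-0.075,0,0],"delta_rot": [0,0,0]},{"hand": -1,"linear": [-0.075,0,0],"delta_rot": [0,0,0]},{"hand": -1,"linear": [-0.075,0,0],"delta_rot": [0,0,0]},{"hand": -1,"linear": [-0.075,0,0],"delta_rot": [0,0,0]},{"hand": -1,"linear": [-0.075,0,0],"delta_rot": [0,0,0]},{"hand": -1,"linear": [0,0,0],"delta_rot": [0,0,0]}])

```text
time_s: 15.75
position: [0.5069, -0.1259, 0.0139]
orientation: [-0.103, 0.995, -0.0, 0.0]
contact_force: [-0.4, -0.1, 0.8]
gripper_width: 0.0
```

```bash
python3 -c "
from st import *
st(); pics('pics/p13.png')"
```

```text
t 15.75 TCP cr mm [-157.1    2.9   13.9] F [-0.4 -0.   0.8] w 0.0
toolx [-1.     0.01  -0.001] tooly [ 0.01  1.   -0.  ] toolz [ 0.001 -0.    -1.   ] q [-0.39  0.61  1.78  0.    0.75 -2.17]
```

View pics/p13.png

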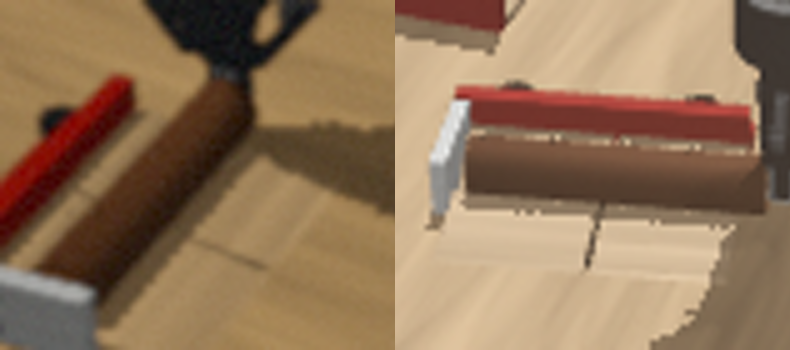

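Contact is made: the dowel end moved from column 485 to 467 (about 10 mm), so about 10 mm remain.

Call:
jog_arm(targets=[{"hand": -1,"linear": [-0.05,0,0],"delta_rot": [0,0,0]},{"hand": -1,"linear": [-0.05,0,0],"delta_rot": [0,0,0]},{"hand": -1,"linear": [-0.05,0,0],"delta_rot": [0,0,0]},{"hand": -1,"linear": [-0.025,0,0],"delta_rot": [0,0,0]},{"hand": -1,"linear": [0,0,0],"delta_rot": [0,0,0]},{"hand": -1,"linear": [0,0,0],"delta_rot": [0,0,0]},{"hand": -1,"linear": [0,0,0],"delta_rot": [0,0,0]},{"hand": -1,"linear": [0,0,0],"delta_rot": [0,0,0]}])

```text
time_s: 16.65
position: [0.5134, -0.1246, 0.0141]
orientation: [-0.103, 0.995, -0.0, 0.0]
contact_force: [-0.2, 0.2, -0.1]
gripper_width: 0.0001
```

```bash
python3 -c "
from st import *
st(); pics('pics/p14.png')"
```

```text
t 16.65 TCP cr mm [-150.5    2.8   14.1] F [-0.2  0.2 -0.1] w 0.0001
toolx [-1.     0.01  -0.001] tooly [ 0.01  1.   -0.  ] toolz [ 0.001 -0.    -1.   ] q [-0.38  0.62  1.76  0.    0.76 -2.16]
```

View pics/p14.png

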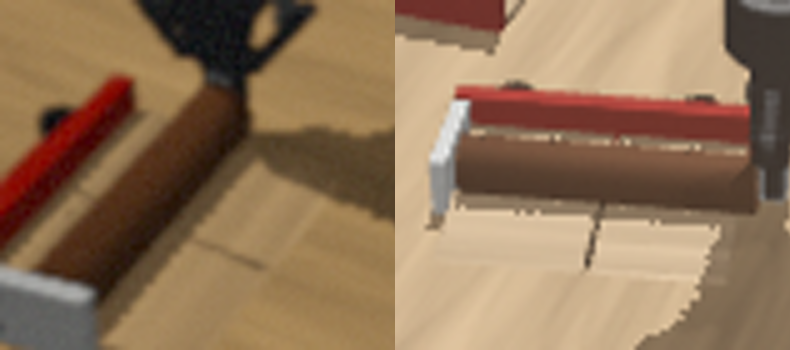

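The end has reached column 456, very near the stop face, and there is no force yet. I continue in 1 mm steps, reading the force.

Call:
jog_arm(targets=[{"hand": -1,"linear": [-0.025,0,0],"delta_rot": [0,0,0]},{"hand": -1,"linear": [0,0,0],"delta_rot": [0,0,0]},{"hand": -1,"linear": [-0.025,0,0],"delta_rot": [0,0,0]},{"hand": -1,"linear": [0,0,0],"delta_rot": [0,0,0]},{"hand": -1,"linear": [-0.015,0,0],"delta_rot": [0,0,0]},{"hand": -1,"linear": [0,0,0],"delta_rot": [0,0,0]},{"hand": -1,"linear": [0,0,0],"delta_rot": [0,0,0]},{"hand": -1,"linear": [0,0,0],"delta_rot": [0,0,0]}])

```text
time_s: 17.55
position: [0.5157, -0.124, 0.014]
orientation: [-0.103, 0.995, 0.0, 0.0]
contact_force: [-3.1, -2.7, 2.8]
gripper_width: 0.0003
```

```bash
python3 -c "
from st import *
st()"
```

```text
t 17.55 TCP cr mm [-148.1    2.8   14. ] F [-3.6 -2.   2.8] w 0.0003
toolx [-1.    0.01 -0.  ] tooly [0.01 1.   0.  ] toolz [ 0.  0. -1.] q [-0.38  0.62  1.75  0.    0.76 -2.16]
```

Call:
jog_arm(targets=[{"hand": -1,"linear": [-0.0125,0,0],"delta_rot": [0,0,0]},{"hand": -1,"linear": [0,0,0],"delta_rot": [0,0,0]},{"hand": -1,"linear": [0,0,0],"delta_rot": [0,0,0]},{"hand": -1,"linear": [0,0,0],"delta_rot": [0,0,0]},{"hand": -1,"linear": [0,0,0],"delta_rot": [0,0,0]},{"hand": -1,"linear": [0,0,0],"delta_rot": [0,0,0]},{"hand": -1,"linear": [0,0,0],"delta_rot": [0,0,0]},{"hand": -1,"linear": [0,0,0],"delta_rot": [0,0,0]}])

```text
time_s: 18.35
position: [0.5163, -0.1239, 0.014]
orientation: [-0.103, 0.995, 0.0, 0.0]
contact_force: [-2.1, -0.5, 1.1]
gripper_width: -0.0002
```

```bash
python3 -c "
from st import *
st(); pics('pics/p15.png')"
```

```text
t 18.35 TCP cr mm [-147.6    2.9   14. ] F [-2.1  0.   1.1] w -0.0002
toolx [-1.    0.01 -0.  ] tooly [0.01 1.   0.  ] toolz [ 0.  0. -1.] q [-0.38  0.62  1.75  0.    0.76 -2.16]
```

View pics/p15.png

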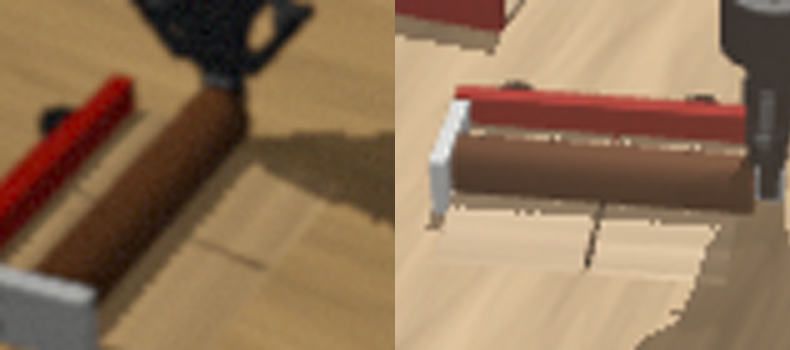

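Call:
jog_arm(targets=[{"hand": -1,"linear": [-0.025,0,0],"delta_rot": [0,0,0]},{"hand": -1,"linear": [0,0,0],"delta_rot": [0,0,0]},{"hand": -1,"linear": [0,0,0],"delta_rot": [0,0,0]},{"hand": -1,"linear": [0,0,0],"delta_rot": [0,0,0]},{"hand": -1,"linear": [0,0,0],"delta_rot": [0,0,0]},{"hand": -1,"linear": [0,0,0],"delta_rot": [0,0,0]},{"hand": -1,"linear": [0,0,0],"delta_rot": [0,0,0]},{"hand": -1,"linear": [0,0,0],"delta_rot": [0,0,0]}])

```text
time_s: 19.25
position: [0.5171, -0.1237, 0.014]
orientation: [-0.103, 0.995, 0.0, -0.0]
contact_force: [-3.8, -2.7, 1.8]
gripper_width: 0.0002
```

```bash
python3 -c "
from st import *
st()"
```

```text
t 19.25 TCP cr mm [-146.7    2.9   14. ] F [-4.3 -1.8  1.8] w 0.0002
toolx [-1.    0.01  0.  ] tooly [0.01 1.   0.  ] toolz [-0.  0. -1.] q [-0.38  0.63  1.75  0.    0.77 -2.16]
```

Call:
jog_arm(targets=[{"hand": -1,"linear": [-0.025,0,0],"delta_rot": [0,0,0]},{"hand": -1,"linear": [0,0,0],"delta_rot": [0,0,0]},{"hand": -1,"linear": [0,0,0],"delta_rot": [0,0,0]},{"hand": -1,"linear": [0,0,0],"delta_rot": [0,0,0]},{"hand": -1,"linear": [0,0,0],"delta_rot": [0,0,0]},{"hand": -1,"linear": [0,0,0],"delta_rot": [0,0,0]},{"hand": -1,"linear": [0,0,0],"delta_rot": [0,0,0]},{"hand": -1,"linear": [0,0,0],"delta_rot": [0,0,0]}])

```text
time_s: 20.05
position: [0.5171, -0.1237, 0.0139]
orientation: [-0.103, 0.995, 0.0, -0.001]
contact_force: [-8.6, -5.5, 5.5]
gripper_width: 0.0
```

```bash
python3 -c "
from st import *
st(); pics('pics/p16.png')"
```

```text
t 20.05 TCP cr mm [-146.7    2.9   13.9] F [-9.6 -3.5  5.5] w 0.0
toolx [-1.     0.01   0.002] tooly [0.01  1.    0.001] toolz [-0.002  0.001 -1.   ] q [-0.38  0.63  1.75 -0.    0.77 -2.16]
```

View pics/p16.png

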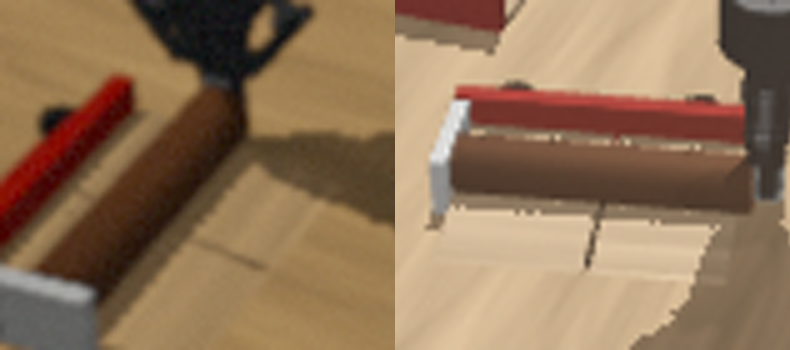

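The TCP did not move for the last 1 mm commanded and the force rose to 9.6 N. The dowel is up against the stop, and the TCP is where I had worked it out to be (−146). I back off.

Call:
jog_arm(targets=[{"hand": -1,"linear": [0.03,0,0],"delta_rot": [0,0,0]},{"hand": -1,"linear": [0.1,0,0],"delta_rot": [0,0,0]},{"hand": -1,"linear": [0.5,0,0],"delta_rot": [0,0,0]},{"hand": -1,"linear": [0.5,0,0],"delta_rot": [0,0,0]},{"hand": -1,"linear": [0,0,-1],"delta_rot": [0,0,0]},{"hand": -1,"linear": [0,0,-1],"delta_rot": [0,0,0]},{"hand": -1,"linear": [0,0,-1],"delta_rot": [0,0,0]},{"hand": -1,"linear": [0,0,0],"delta_rot": [0,0,0]}])

```text
time_s: 20.95
position: [0.4773, -0.1338, 0.1391]
orientation: [-0.103, 0.995, -0.003, 0.005]
contact_force: [0.3, -1.1, 0.3]
gripper_width: 0.0001
```

```bash
python3 -c "
from st import *
st(); pics('pics/p17.png')
for n in ('side','scene'):
    f=viewer.grab_frame(n); cv2.imwrite(f'pics/{n}17.png',f['color'])
f=viewer.grab_frame('side')
k=cv2.resize(f['color'][168:215,210:250],None,fx=12,fy=12,interpolation=cv2.INTER_CUBIC); cv2.imwrite('pics/stop17.png',k)
"
```

```text
t 20.95 TCP cr mm [-187.8    1.5  139.1] F [ 0.  -1.1  0.3] w 0.0001
toolx [-1.     0.009 -0.01 ] tooly [ 0.01   1.    -0.006] toolz [ 0.01  -0.006 -1.   ] q [-0.43  0.38  1.75  0.    1.   -2.21]
```

View pics/p17.png

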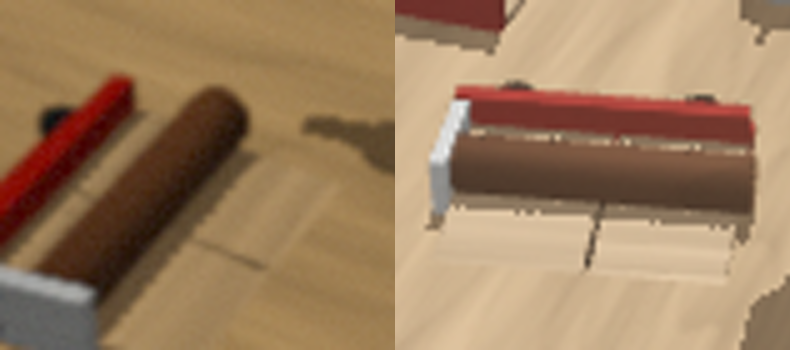

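View pics/stop17.png

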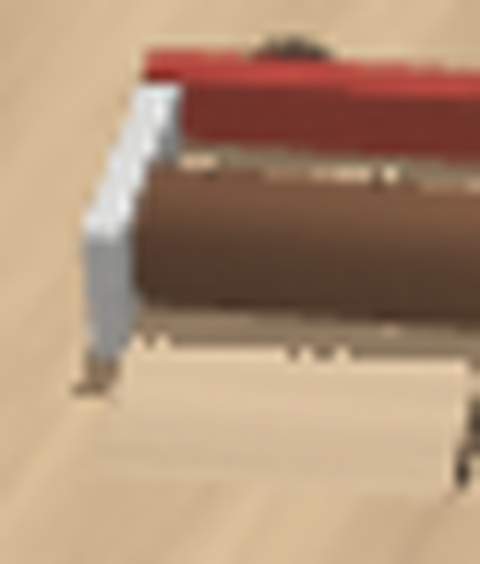

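View pics/scene17.png

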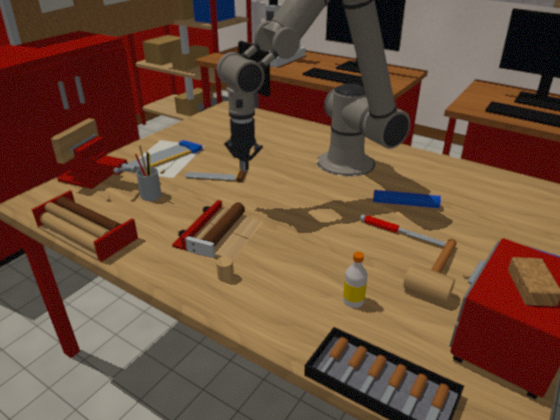

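The crop shows the dowel end touching the stop face at (140,240) with no groove visible between them, and the tail overhanging the open end. All bystanders are at their starting pixels and the arm is clear. I hand in.

Run:
```python
from st import *
from station import job
D=viewer.grab_frame('side')
print(tocr(onz(D,[(210+58/5-.4,155+167/5-.4),(210+360/5-.4,155+185/5-.4)],.026))*1000)
a=cv2.imread('pics/scene0.png').astype(int); 
print(job.hand_in())
```

```text
[[  86.39328662    5.86914033]
 [-136.01860899    4.64728348]]
the job is handed in; nothing more can be done
None
```

I rolled the walnut dowel along the bench and up the ramp with the two open fingertips, and it dropped into the V-groove. I then pushed it endwise with the shut fingers until it met the stop, withdrew the hand and handed the job in at about 21 s. The hand-in gives no verdict.

**Against the stop:**
- The last 1 mm push moved nothing, and the force rose to 9.6 N, well under the 40 N limit.
- The side camera then put the dowel's ends at x ≈ +86 and −136 mm of the cradle; the stop face is at 85 mm and the tail should be at −135 mm.
- The close-up shows no gap at the stop.

**Clear of everything:** the arm stands about 0.14 m above the bench and touches nothing. By eye, the bystanders are where they were in the first picture.

**Checks that disagreed:**
- **Sideways position:** my measurements put the dowel's axis between 0 and 6 mm off the middle of the V, with one wrist reading at 15 mm. The angle readings scattered between about −1° and −4°. My cradle fit was only good to a few millimetres and about a degree, so I judged the seating from the pictures, which show the dowel in the V and parallel to the rail.
- **Skew while rolling:** the dowel rolled about 2.7° skewed on the flat. It straightened on the ramp and as it dropped into the V.

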